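Rack the wet sharpening stone on end to dry

TASK

Sharpening is finished: take the two-coloured sharpening stone off its wooden holder and stand it upright on its narrow end on the dark drying rack, between the red keeper and the wooden backstop with a broad face towards the backstop, and let go of it. Then slide the red keeper up until the stone is held snugly, still upright, between keeper and backstop with next to no gap left. Do not drop or topple the stone, and leave the other things on the bench where they are.

Things in the scene. Friction and masses are not known exactly. Their poses are not given: they have to be found in the camera images.
- stone: Loose sharpening stone, a rigid slab 130 x 60 x 26 mm (x long, y wide, z thick), 0.36 to 0.59 kg, blue layer (16 mm) below and white layer (10 mm) above. Origin: centre of its blue underside. Starts lying flat, white side up, on the holder, its long axis within 0.7 rad of world x. Its two 60 x 26 mm end faces (at x = -65 and +65 mm) are flat; either may be the foot.
- stone_center (a point): Centre of the stone's volume, 13 mm above the origin of stone; same axes.
- holder: Fixed wooden stone holder 100 x 42 mm, 30 mm high, rubber-topped, lying under the stone along the stone's long axis; narrower and shorter than the stone, so that the stone's long sides overhang it by about 9 mm each (6 mm at least). Origin: centre of its underside on the bench.
- rack: Fixed drying rack on the bench: dark wooden base board 225 x 110 mm, 8 mm thick, reaching from x = -125 to +100 mm and y = -55 to +55 mm of its frame. Origin on the bench surface; x points from the keeper to the backstop (away from the robot, within 0.3 rad of world x), z up. Backstop: upright wooden plate 50 mm wide (y), 60 mm tall above the board, 14 mm thick, its face at x = +85 mm.
- backstop_face (a point): Middle of the foot of the backstop's face, on the upper surface of the base board (8 mm above the bench); axes as rack. The stone stands on its -x side.
- keeper_face (a point): Middle of the foot of the keeper's face, level with the upper surface of the base board, axes as rack. The keeper is red plastic on a slide: a face plate 50 mm wide and 50 mm tall, a flat sled 11 mm high and 30 mm wide behind it (towards -x), and an upright handle at the sled's rear end.
- keeper_handle (a point): Centre of the top of the keeper's handle, 85 mm behind (-x of) keeper_face and 75 mm above the base board. The handle is an upright block 16 mm thick (x), 36 mm wide (y); it can be pinched from above across its thickness or pushed from behind.
- keeper (a joint): Slide of the keeper along the rack's +x, in m: 0 = fully back (105 mm free between keeper face and backstop), 0.1 = fully forward (5 mm free). Starts at 0 to 0.025. It stays where it is left; about 2 N moves it, up to 9 N when it also slides the standing stone along the board to the backstop (which the upright stone tolerates if done slowly). It reads 0.079 when the 26 mm stone is clamped without a gap.
- flask: Bystander: lilac flask, steel cap, 68 mm across, 180 mm tall; origin at the centre of its foot.
- glue: Bystander: white glue bottle, red cap, 56 mm across, 120 mm tall; origin at the centre of its foot.
- tape: Bystander: roll of yellow tape lying flat, 100 mm across, 36 mm high; origin at the centre of its underside.
- jar: Bystander: amber glass jar, steel lid, 54 mm across, 70 mm tall; origin at the centre of its foot.
- mallet: Bystander: carver's mallet lying down, 240 mm long.
- chisel: Bystander: thin tool with orange handle lying down, 200 mm long.
- blank: Bystander: wooden blank 150 x 65 x 45 mm lying flat; origin at the centre of its underside.
There are look-alikes about, which are no part of the job. There is more than one size of the stone; the job needs the smallest.

How it is judged (in metres and radians):
On the way, in this order (a step that is already met when the one before it is completed fails the run):
1. the stone stands on its narrow end on the rack, between keeper and backstop, released (angle between the x axis of stone and the z axis of rack, either way round below 0.07 rad and z of stone_center in the frame of backstop_face between 0.06 and 0.069 m and x of stone_center in the frame of backstop_face below -0.009 m and x of stone_center in the frame of keeper_face above 0.009 m and y of stone_center in the frame of rack between -0.025 and 0.025 m and contact force between stone and the fingers below 0.1 N and contact force between stone and the arm below 0.1 N and linear speed of stone below 0.03 m/s), for 0.3 s.
2. the keeper has been slid up to the standing stone (all of step 1 and x of keeper_face in the frame of backstop_face above -0.034 m and angle between the z axis of stone and the x axis of rack, either way round below 0.2 rad), for 0.2 s.
At the end, for the whole second after the job is handed in: The stone stands on a narrow end on the rack board, within 4 degrees of upright, within 25 mm of the rack's centre line, a broad face to the backstop (within 11 degrees), released and at rest; keeper and backstop faces are under 34 mm apart: less than 8 mm of play around the 26 mm stone (all of step 2); the robot touches nothing.
It fails at once if the stone is dropped or toppled (moves faster than 0.45 m/s while out of the fingers) (linear speed of stone above 0.45 m/s and contact force between stone and the fingers below 0.1 N).
It fails at once if a bystander is moved by more than 30 mm (distance of any of flask, glue, tape, jar, mallet, chisel, blank from where it was at the start of the episode above 0.03 m).
It also fails if it takes over 61 s, if anything falls off the work surface, if the arm or the gripper's body presses on something with over 40 N, if the wrist force passes 120 N, or if a joint passes its speed limit or range.

ROBOT

A 7-joint arm with a two-finger parallel gripper is mounted at the origin on the work surface. World frame = base frame: x ahead of the robot, y to its left, z up, the work surface at z = 0. Lengths are in m, angles in degrees, forces in N, time in s.
With the tool pointing down it reaches from about 0.4 to 0.75 m from the base axis. Payload 19.5 kg.
Tool frame: the origin (TCP) lies at the centre of the arm's flange, where the gripper is bolted on; the fingertips stand 173 mm ahead of it and the grasp point (between the pads) lies 155 mm ahead of it; z points along the fingers, y is the line along which they close (so a half turn about z gives the same grasp; the last joint's range is limited). The gripper opens to 85 mm and grips with 20 to 120 N. Pads are 22 mm wide; open, the fingers measure 114 mm over their backs; the gripper's body (76 mm by 85 mm) begins 54 mm behind the grasp point. The pads swing forward as they close: fully open they stand 13 mm farther back than shut.
Start: joints at [71.35, 40.479, -1.581, 85.061, 1.261, 54.483, -4.326], TCP at [0.161, -0.552, 0.405] pointing down, gripper open.
Joint ranges: [-155.06, 155.06], [-18.47, 123.98], [-90, 86.84], [0, 140.48], [-83.41, 263.41], [0, 116], [-161.91, 161.91]. Speed limits (degrees/s): [108.29, 108.29, 147.25, 147.25, 172.46, 172.46, 172.46].

INTERFACE

Orientations are given as a 3x3 rotation matrix whose columns are the frame's x, y, z axes.
In Python, from rig import get_obs, imaging, ticket gives the robot as it stands. The module is installed in compiled form; this text tells all that it offers.
- The arm moves only by the tool play_rows, never from a script. Its argument "motion" is a list of rows, each a list of 7 numbers: the turn, a rotation vector about the world's x, y, z in rad, then the shift along the world's x, y, z in mm, then the finger opening in mm, from 0 to 85.4. A call has exactly 10 rows; each row is the pose to reach, as a shift and turn from the pose commanded when the call began; what a row does not reach only later rows make up. A row lasts 1/12 s, in which the tool goes at most 41.7 mm and 7.16 degrees, less where a joint would pass 70% of its speed; a pose out of reach is approached as far as the arm can. A call with a gripper value outside its range is refused whole. The fingers move at their own pace and stop on an object; the grip force is fixed at half the most. Time passes only in rows, so rows that repeat a pose let the fingers close, or fill a call up. It gives the time, the measured TCP pose, the force, the opening and the grip force at its end, in the units of the state.
- get_obs(): the state, without advancing time (a new reading comes with each control period).
- imaging.get_image(name): name is "scene" or "top" or "wrist"; returns the picture (400x640x3 uint8, red, green, blue); there is no depth.
- imaging.camera_params(name): a dict with "camera_matrix" (3x3 intrinsics, pixels), "R" (3x3) and "t" (3): a world point X has camera coordinates R X + t; the wrist camera has in their place "mount" (4x4, takes a point from camera to tool coordinates, whose origin is the TCP and whose axes are the flange's). Camera axes: x right, y down, z forward; pixel columns grow to the right and rows downward; lengths in m; the calibration is good to about 2 mm. A picture is of the moment at which its call begins: read the wrist's pose just before it. camera_params takes no time and is no camera call.
- ticket.job_done(): hands the job in; it is judged then, once.
The state is a dict: "time_s": time; "joint_positions": joint angles; "qvel": joint speeds; "joint_efforts": joint torques, N m; "tool_pos": TCP position; "tcp_rot": TCP orientation; "wrist_force": force on the tool from outside, world axes, zero at the start; "moment": the same for the moment, N m; "opening": finger opening in m; "grip_force": force on a finger pad.
Only numpy, scipy, OpenCV 4.12 (cv2) and the standard library are available. Lean on these libraries where they do the work, as an engineer would, in place of code of your own. Each camera call takes 0.05 s, during which the arm holds its last target. There are 200 camera calls.

## Working session

There is one attempt and no reset: what is moved stays moved. The work goes in short steps, Python scripts to look and compute and a tool call to move; the robot and the scene stay as the last step left them, time stands still between calls to the robot, and variables do not carry over. Pictures are saved under pics/ and viewed, at most 10 in all, crops included, and the job is handed in when it is done.

Besides the shell and the picture viewer there is one more tool, called after ">>>" as name([rows], argument=value, ...), one row to a line, values as JSON. play_rows: Moves the arm, as the interface text tells. Its arguments: {"type":"object","properties":{"motion":{"type":"array"}},"required":["motion"]}

```bash
mkdir -p pics
python3 - <<'E'
from rig import get_obs, imaging
import cv2,numpy as np
for n in("scene","top"):
    im=imaging.get_image(n); cv2.imwrite(f"pics/{n}0.png",im[:,:,::-1])
    p=imaging.camera_params(n); print(n,{k:np.round(v,4).tolist() for k,v in p.items()})
print({k:np.round(v,4).tolist() for k,v in imaging.camera_params("wrist").items()})
print(get_obs())
E
```

```text
scene {'camera_matrix': [[485.1674, 0.0, 319.7474], [0.0, 485.1674, 198.8206], [0.0, 0.0, 1.0]], 'R': [[0.1567, 0.9875, -0.0151], [0.5494, -0.0999, -0.8296], [-0.8207, 0.1217, -0.5582]], 't': [-0.0816, -0.2703, 1.8353]}
top {'camera_matrix': [[378.7271, 0.0, 322.0466], [0.0, 378.7271, 197.425], [0.0, 0.0, 1.0]], 'R': [[0.0241, -0.9997, -0.005], [-0.998, -0.0237, -0.059], [0.0589, 0.0064, -0.9982]], 't': [-0.0202, 0.5632, 1.1059]}
{'camera_matrix': [[344.9271, 0.0, 324.0263], [0.0, 344.9271, 203.6198], [0.0, 0.0, 1.0]], 'mount': [[-0.0005, -0.9569, -0.2905, 0.0732], [1.0, -0.0006, 0.0001, -0.0001], [-0.0002, -0.2905, 0.9569, 0.0303], [0.0, 0.0, 0.0, 1.0]]}
{'time_s': 0.1, 'joint_positions': array([71.34852893, 40.51108013, -1.58193002, 85.08191167,  1.26011734,
       54.4818789 , -4.32522849]), 'qvel': array([-0.00343931, -0.24548384, -0.04900116, -0.03663983, -0.07137986,
        0.04613747,  0.12237605]), 'joint_efforts': array([ 2.23671916e-03, -8.84294772e+01,  1.23650193e+00, -2.36454123e+01,
        1.69232668e-02,  5.01777438e-03,  6.10569396e-05]), 'tool_pos': array([ 0.16100477, -0.55193062,  0.40426618]), 'tcp_rot': array([[ 9.59989906e-01,  2.80034434e-01, -3.09511441e-04],
       [ 2.80034603e-01, -9.59989431e-01,  9.55627635e-04],
       [-2.95190683e-05, -1.00406680e-03, -9.99999495e-01]]), 'wrist_force': array([-0.03262933,  0.4636645 , -0.58722955]), 'moment': array([ 0.00908646, -0.04175559,  0.0367097 ]), 'grip_force': 0.0, 'opening': 0.0852410997717703}
```

View pics/scene0.png

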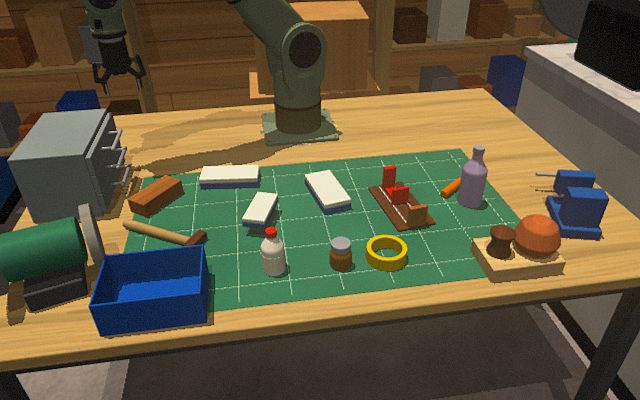

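View pics/top0.png

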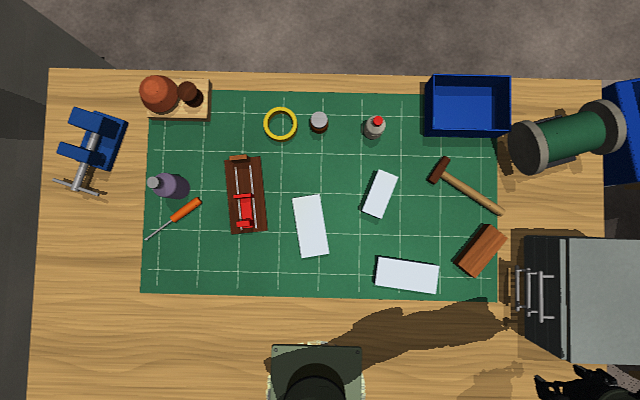

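Top view: three white slabs, at (310,226), (407,275) and (378,194). The one at (378,194), which is (260,210) in the scene view, is the smallest and so fits the description. The rack is at (246,195), with the red keeper at about (244,210) and the backstop at (238,158). The glue is at (374,127), the jar at (318,122) and the tape at (280,123).

```bash
cat > h.py <<'E'
import numpy as np,cv2
from rig import get_obs, imaging
def cam(n,o=None):
    p=imaging.camera_params(n);K=p["camera_matrix"]
    if n!="wrist": return K,np.array(p["R"]),np.array(p["t"])
    M=np.array(p["mount"]);o=o or get_obs();T=np.eye(4);T[:3,:3]=o["tcp_rot"];T[:3,3]=o["tool_pos"]
    W=np.linalg.inv(T@M);return K,W[:3,:3],W[:3,3]
def ray(c,uv,z):
    K,R,t=c;uv=np.atleast_2d(uv);d=(np.linalg.inv(K)@np.c_[uv,np.ones(len(uv))].T).T@R;o=-R.T@t
    return o+d*((z-o[2])/d[:,2])[:,None]
def proj(c,X):
    K,R,t=c;x=(np.atleast_2d(X)@R.T+t)@np.array(K).T;return x[:,:2]/x[:,2:]
def rects(m,amin=80):
    return [cv2.minAreaRect(k) for k in cv2.findContours(m.astype(np.uint8),0,2)[0] if cv2.contourArea(k)>amin]
E
python3 - <<'E'
from h import *
im=cv2.imread("pics/top0.png")[:,:,::-1];c=cam("top")
hsv=cv2.cvtColor(im,cv2.COLOR_RGB2HSV);H,S,V=[hsv[...,i].astype(int) for i in range(3)]
roi=np.zeros(H.shape,bool);roi[150:296,200:450]=1
for n,m,z in(("white",(S<45)&(V>150)&roi,.056),("red",((H<4)|(H>175))&(S>200)&(V>120)&roi,.05),("brown",((H<12)|(H>170))&(S>90)&(V<135)&roi&(np.arange(640)<290),.008)):
    for r in rects(m,60):
        b=cv2.boxPoints(r);P=ray(c,b,z)[:,:2];e=np.linalg.norm(P-np.roll(P,-1,0),axis=1)
        d=(P[1]-P[0]) if e[0]>e[1] else P[2]-P[1]
        print(n,np.round(r[0]),"ctr",P.mean(0).round(4),"sides",e[:2].round(3),"ang",round(np.degrees(np.arctan2(d[1],d[0]))%180,1))
a=cv2.resize(im[150:240,220:420],None,fx=4,fy=4,interpolation=2);cv2.imwrite("pics/crop.png",a[:,:,::-1])
E
```

```text
white [407. 275.] ctr [ 0.3474 -0.2512] sides [0.079 0.174] ang 82.9
white [310. 225.] ctr [0.4813 0.0248] sides [0.082 0.173] ang 10.5
white [380. 193.] ctr [ 0.5768 -0.1717] sides [0.13  0.061] ang 158.8
red [244. 224.] ctr [0.4814 0.215 ] sides [0.02  0.046] ang 91.4
red [246. 209.] ctr [0.5237 0.2112] sides [0.03  0.062] ang 7.7
brown [245. 194.] ctr [0.5705 0.2233] sides [0.108 0.231] ang 7.6
```

View pics/crop.png

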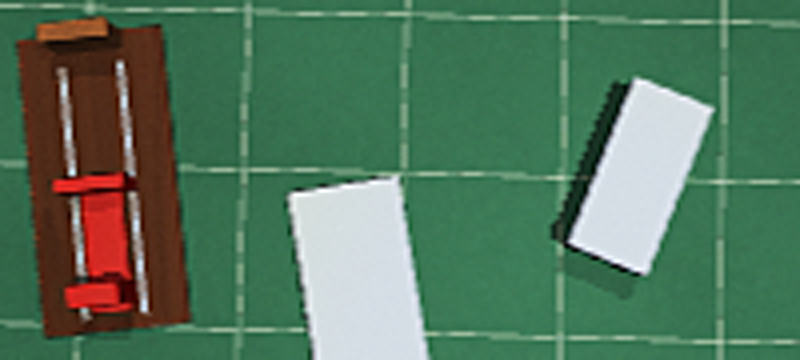

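The crop confirms it: the right-hand slab measures 130 x 61 mm and the two others 173 x 80 mm. I'll grip with the tool tilted about 40° along the stone's long axis, so a 90° turn leaves the tool pointing forward and down over the keeper. First I'll try the placing pose high over the rack, with empty fingers, and look from there.

```bash
cat >> h.py <<'E'
from scipy.spatial.transform import Rotation as Ro, Slerp
Z=np.array([0,0,1.])
def Rgrasp(yaw,t):   # over lying stone, tool x towards end with heading yaw; tool tilted t
    a=np.array([np.cos(np.radians(yaw)),np.sin(np.radians(yaw)),0]);c,s=np.cos(np.radians(t)),np.sin(np.radians(t))
    x=c*a-s*Z;z=-s*a-c*Z;return np.c_[x,np.cross(z,x),z]
def Rplace(yaw,t):
    a=np.array([np.cos(np.radians(yaw)),np.sin(np.radians(yaw)),0]);c,s=np.cos(np.radians(t)),np.sin(np.radians(t))
    x=c*Z+s*a;z=c*a-s*Z;return np.c_[x,np.cross(z,x),z]
def plan(R0,p0,R1,p1,n):
    R0=Ro.from_matrix(R0);rv=(Ro.from_matrix(R1)*R0.inv()).as_rotvec()
    print("total deg",np.degrees(np.linalg.norm(rv)).round(1),"mm",np.linalg.norm(p1-p0).round(3)*1e3,"per call rv",(rv/n).round(3),"shift",((p1-p0)/n*1e3).round(1))
def flange(R,g): return np.asarray(g)-.155*R[:,2]
E
python3 - <<'E'
from h import *
o=get_obs();R=Rplace(7.6,40);p=flange(R,[.651,.234,.16]);print(p)
plan(o["tcp_rot"],o["tool_pos"],R,p,3)
E
```

```text
[0.53330615 0.21829629 0.25963208]
total deg 50.7 mm 868.0 per call rv [ 0.06  -0.285 -0.047] shift [124.1 256.7 -48.2]
```

>>> play_rows([
  [0.06,-0.285,-0.047,230,300,0,85],
  [0.06,-0.285,-0.047,230,300,0,85],
  [0.06,-0.285,-0.047,230,300,0,85],
  [0.06,-0.285,-0.047,230,300,0,85],
  [0.06,-0.285,-0.047,230,300,0,85],
  [0.06,-0.285,-0.047,230,300,0,85],
  [0.06,-0.285,-0.047,230,300,0,85],
  [0.06,-0.285,-0.047,230,300,0,85],
  [0.06,-0.285,-0.047,230,300,0,85],
  [0.06,-0.285,-0.047,230,300,0,85],
])

```text
time_s: 0.93
tool_pos: [0.3949, -0.2458, 0.4048]
tcp_rot: [[0.928, 0.242, 0.283], [0.235, -0.97, 0.058], [0.289, 0.013, -0.957]]
wrist_force: [-0.1, 0.5, 0.5]
opening: 0.0849
grip_force: 0.0
```

>>> play_rows([
  [0.06,-0.285,-0.047,100,250,-40,85],
  [0.06,-0.285,-0.047,100,250,-40,85],
  [0.06,-0.285,-0.047,100,250,-40,85],
  [0.06,-0.285,-0.047,100,250,-40,85],
  [0.06,-0.285,-0.047,100,250,-40,85],
  [0.06,-0.285,-0.047,100,250,-40,85],
  [0.06,-0.285,-0.047,100,250,-40,85],
  [0.06,-0.285,-0.047,100,250,-40,85],
  [0.06,-0.285,-0.047,100,250,-40,85],
  [0.06,-0.285,-0.047,100,250,-40,85],
])

```text
time_s: 1.77
tool_pos: [0.507, -0.0006, 0.384]
tcp_rot: [[0.835, 0.19, 0.516], [0.167, -0.982, 0.092], [0.524, 0.009, -0.852]]
wrist_force: [0.1, -0.4, -0.6]
opening: 0.0849
grip_force: 0.0
```

>>> play_rows([
  [0.06,-0.285,-0.047,42,220,-105,85],
  [0.06,-0.285,-0.047,42,220,-105,85],
  [0.06,-0.285,-0.047,42,220,-105,85],
  [0.06,-0.285,-0.047,42,220,-105,85],
  [0.06,-0.285,-0.047,42,220,-105,85],
  [0.06,-0.285,-0.047,42,220,-105,85],
  [0.06,-0.285,-0.047,42,220,-105,85],
  [0.06,-0.285,-0.047,42,220,-105,85],
  [0.06,-0.285,-0.047,42,220,-105,85],
  [0.06,-0.285,-0.047,42,220,-105,85],
])

```text
time_s: 2.6
tool_pos: [0.6199, 0.2448, 0.3709]
tcp_rot: [[0.695, 0.127, 0.708], [0.095, -0.992, 0.085], [0.713, 0.008, -0.701]]
wrist_force: [-0.1, -0.2, -0.1]
opening: 0.0852
grip_force: 0.0
```

Run:
```python
from h import *
o=get_obs();im=imaging.get_image("wrist");cv2.imwrite("pics/w1.png",im[:,:,::-1])
print(o["time_s"],o["joint_positions"].round(1),o["tool_pos"].round(4),o["qvel"].round(1),o["wrist_force"].round(1))
R=Rplace(7.6,40);p=flange(R,[.651,.234,.16]);plan(o["tcp_rot"],o["tool_pos"],R,p,1)
```

```text
2.6 [-37.8  47.7  21.6  91.1 -83.4   0.1 -28.4] [0.6199 0.2448 0.3709] [-13.8  10.4  10.5  -4.9  -0.   -0.2 -13.6] [-0.1 -0.2 -0.1]
total deg 4.6 mm 143.0 per call rv [ 0.018 -0.077  0.006] shift [ -86.6  -26.5 -111.3]
```

View pics/w1.png

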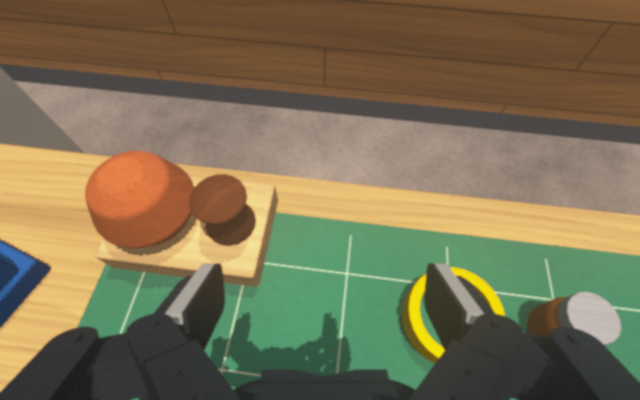

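The wrist camera shows the fingers over empty mat, the tape at (450,310) and the jar at (590,315). The move stopped 143 mm short because q6 reached 0 and q5 reached its -83° limit. I'll fit a small kinematic model to pick a wrist branch that reaches the placing pose.

```bash
cat > kin.py <<'E'
from h import *
import itertools
from scipy.optimize import least_squares
LO=np.array([-155.06,-18.47,-90,0,-83.41,0,-161.91]);HI=np.array([155.06,123.98,86.84,140.48,263.41,116,161.91])
D=[([71.349,40.511,-1.582,85.082,1.260,54.482,-4.325],[.161005,-.551931,.404266],[[.95999,.280034,-.00031],[.280035,-.959989,.000956],[-.00003,-.001004,-1]])]
def fk(q,L,sg,c0=90):
    q=np.asarray(q);s=np.array([sg[0],1,sg[1],1,sg[2],1,sg[3]])
    E=lambda a,x:Ro.from_euler(a,x,degrees=True)
    R=E('z',s[0]*q[0]);p=np.array([0,0,L[0]])
    R=R*E('y',q[1])*E('z',s[2]*q[2]);p=p+R.apply([L[4],0,L[1]])
    R=R*E('y',q[3]);p=p+R.apply([L[5],0,L[2]])
    R=R*E('z',s[4]*q[4])*E('y',q[5]);p=p+R.apply([L[6],0,L[3]])
    R=R*E('z',s[6]*q[6]+c0);return R,p
E
cat > fit.py <<'E'
from kin import *
o=get_obs();DD=D+[(o["joint_positions"],o["tool_pos"],o["tcp_rot"])]
best=[]
for sg in itertools.product([1,-1],repeat=4):
  for c0 in(0,90,180,-90):
    e=[np.degrees((fk(q,[0]*7,sg,c0)[0]*Ro.from_matrix(R).inv()).magnitude()) for q,p,R in DD];best.append((max(e),sg,c0,e))
best.sort(key=lambda b:b[0]);print(best[:3])
_,sg,c0,_=best[0]
f=lambda L:np.r_[np.concatenate([fk(q,L,sg,c0)[1]-p for q,p,R in DD]),1e-4*(L[4:]),1e-4*(L[1]-L[2])]
L=least_squares(f,[.36,.4,.4,.15,0,0,0]);print(L.x.round(4),f(L.x)[:6].round(4))
E
python3 fit.py
```

```text
[(np.float64(0.00032537507896489), (-1, -1, -1, -1), 90, [np.float64(0.00032537507896489), np.float64(4.111396805858296e-14)]), (np.float64(32.52448079261177), (1, 1, 1, 1), -90, [np.float64(32.52448079261177), np.float64(14.813115707977497)]), (np.float64(43.07095957740348), (-1, 1, -1, -1), 90, [np.float64(3.1640928121878127), np.float64(43.07095957740348)])]
[-1.7137 -1.1012  0.3387  0.3078 -1.6724 -2.9204 -0.5862] [ 0.  0. -0. -0.  0.  0.]
```

```bash
cat > fit2.py <<'E'
from kin import *
import json,os
o=get_obs();DD=D+[(o["joint_positions"],o["tool_pos"],o["tcp_rot"])]
sg=(-1,)*4
for m in ([1,1,1,1,0,0,0],[1,1,1,1,1,1,0],[1,1,1,1,0,0,1]):
  m=np.array(m)
  f=lambda L:np.r_[np.concatenate([fk(q,L*m,sg)[1]-p for q,p,R in DD]),1e-5*(L[4:]),1e-5*(L[:4]-[.36,.4,.4,.15])]
  L=least_squares(f,[.36,.4,.4,.15,0,0,0]);print((L.x*m).round(4),f(L.x)[:6].round(4))
E
python3 fit2.py
```

```text
[0.4204 0.4507 0.3454 0.1579 0.     0.     0.    ] [ 0.0314  0.0117 -0.0001 -0.0003  0.0019  0.0001]
[  0.438    7.4632  13.439    2.0456 -14.8359   6.7361   0.    ] [ 0.  0.  0. -0.  0. -0.]
[ 0.3894  0.471   0.3198  0.1597  0.      0.     -0.0088] [ 0.0314  0.0104 -0.0025 -0.0013  0.0019  0.0025]
```

```bash
cat > kin.py <<'E'
from h import *
import json,os
from scipy.optimize import least_squares
LO=np.array([-155.06,-18.47,-90,0,-83.41,0,-161.91]);HI=np.array([155.06,123.98,86.84,140.48,263.41,116,161.91])
START=[71.349,40.511,-1.582,85.082,1.260,54.482,-4.325]
E=lambda a,x:Ro.from_euler(a,x,degrees=True)
def fk(q,L):   # L: 4 lengths, x offsets 3, y offsets 4
    q=np.asarray(q)
    R=E('z',-q[0]);p=R.apply([0,L[7],L[0]])
    R=R*E('y',q[1])*E('z',-q[2]);p=p+R.apply([L[4],L[8],L[1]])
    R=R*E('y',q[3]);p=p+R.apply([L[5],L[9],L[2]])
    R=R*E('z',-q[4])*E('y',q[5]);p=p+R.apply([L[6],L[10],L[3]])
    return R*E('z',-q[6]+90),p
def data(add=True):
    f="data.json";D=json.load(open(f)) if os.path.exists(f) else [[START,[.161005,-.551931,.404266]]]
    if add:
        o=get_obs();D.append([list(o["joint_positions"]),list(o["tool_pos"])]);json.dump(D,open(f,"w"))
    return D
def fit(D):
    L0=np.array([.40,.45,.36,.16]+[0]*7);w=np.array([.02]*4+[.05]*7)*.1
    f=lambda L:np.r_[np.concatenate([fk(q,L)[1]-p for q,p in D]),w*(L-L0)]
    s=least_squares(f,L0);return s.x,np.abs(f(s.x)[:3*len(D)]).max()
def ik(R,p,q0,L,wreg=.002):
    R=Ro.from_matrix(R);m=6
    def f(q):
        r,x=fk(q,L);return np.r_[(r*R.inv()).as_rotvec(),(x-p)*4,wreg*(q-q0)/57]
    s=least_squares(f,np.clip(q0,LO+m,HI-m),bounds=(LO+m/2,HI-m/2));return s.x,np.abs(s.fun[:6]).max()
E
python3 - <<'E'
from kin import *
D=data();L,e=fit(D);print(L.round(3),e)
rng=np.random.default_rng(0)
for name,mk,ts,g in (("place",lambda t:Rplace(7.6,t),(10,20,30,40,45),[.651,.234,.09]),("pick",lambda t:Rgrasp(158.8,t),(20,30,40,45),[.563,-.166,.042])):
  for t in ts:
    R=mk(t);p=flange(R,g);S=[]
    for k in range(25):
        q,er=ik(R,p,rng.uniform(LO,HI),L,0)
        if er<.004: S.append(q)
    S=np.array(S);print(name,t,len(S))
    for q in S[np.argsort(S[:,4])][:: max(1,len(S)//4)] if len(S) else []: print("   ",q.round())
E
```

```text
[ 0.36   0.502  0.314  0.155 -0.003  0.     0.005  0.013 -0.017 -0.017
 -0.011] 2.092706650969056e-06
place 10 13
    [-54.  91.  36. 117. 150.  80.  45.]
    [-49.  88.  27. 117. 151.  85.  54.]
    [-41.  84.  15. 117. 153.  91.  67.]
    [-67. 108.  62. 117. 155.  65.  12.]
    [  8. 102. -63. 118. 189. 104. 159.]
place 20 17
    [-26.  74.  -6. 120. 159.  85.  90.]
    [-48.  81.  29. 119. 161.  73.  55.]
    [-55.  86.  41. 119. 163.  69.  41.]
    [-62.  95.  56. 119. 168.  65.  21.]
    [-64. 101.  64. 118. 172.  64.   9.]
place 30 16
    [ -9.  72. -33. 120. 154.  78. 119.]
    [-34.  68.   8. 119. 162.  64.  79.]
    [-43.  71.  23. 118. 168.  60.  63.]
    [-49.  76.  35. 118. 173.  58.  49.]
place 40 7
    [  8.  81. -67. 117. 142.  82. 155.]
    [ -9.  65. -32. 117. 146.  61. 123.]
    [-24.  62.  -6. 116. 156.  49.  98.]
    [-29.  62.   3. 115. 161.  47.  88.]
    [-46.  68.  32. 114. 183.  43.  50.]
    [-54.  76.  49. 113. 196.  46.  26.]
    [-61.  95.  77. 112. 211.  61. -13.]
place 45 15
    [-19.  60. -13. 113. 148.  43. 110.]
    [-23.  59.  -6. 113. 153.  40. 10
[... 324 characters left out ...]
4. 141.  13. -56.]
pick 30 17
    [ 51.  83. -76. 124. 123.  78. -11.]
    [ 42.  68. -51. 123. 128.  55. -30.]
    [ 31.  61. -30. 123. 140.  41. -49.]
    [ 14.  59.  -2. 122. 169.  31. -87.]
    [  -0.   62.   22.  120.  203.   32. -129.]
pick 40 8
    [ 49.  84. -69. 130. 139.  83. -22.]
    [ 19.  64. -11. 129. 165.  54. -80.]
    [   8.   64.    7.  128.  178.   51. -101.]
    [  -7.   71.   33.  127.  197.   55. -133.]
pick 45 11
    [ 44.  80. -56. 133. 149.  82. -37.]
    [ 38.  75. -43. 132. 153.  75. -49.]
    [ 29.  70. -27. 132. 159.  69. -65.]
    [ 15.  67.  -5. 131. 170.  64. -88.]
    [   4.   69.   12.  130.  179.   62. -107.]
    [ -14.   81.   45.  129.  197.   68. -145.]
```

On the branch with q5 near 160°, the fit reaches both the pick and the place at t=40°. I'll go back to a plain tool-down pose, then roll q5 over along a path taken from the joint model.

Run:
```python
from kin import *
L,e=fit(data(False));o=get_obs()
qa=[10,38,0,85,5,57,0];R,p=fk(qa,L);print(p.round(3))
plan(o["tcp_rot"],o["tool_pos"],R.as_matrix(),p,2)
```

```text
[ 0.549 -0.141  0.432]
total deg 88.0 mm 399.0 per call rv [-0.325  0.33   0.612] shift [ -35.2 -193.9   30.9]
```

>>> play_rows([
  [-0.325,0.33,0.612,-35,-194,31,85],
  [-0.325,0.33,0.612,-35,-194,31,85],
  [-0.325,0.33,0.612,-35,-194,31,85],
  [-0.325,0.33,0.612,-35,-194,31,85],
  [-0.325,0.33,0.612,-35,-194,31,85],
  [-0.325,0.33,0.612,-35,-194,31,85],
  [-0.325,0.33,0.612,-35,-194,31,85],
  [-0.325,0.33,0.612,-35,-194,31,85],
  [-0.325,0.33,0.612,-35,-194,31,85],
  [-0.325,0.33,0.612,-35,-194,31,85],
])

```text
time_s: 3.48
tool_pos: [0.585, 0.0501, 0.4029]
tcp_rot: [[0.624, 0.697, 0.353], [0.698, -0.7, 0.149], [0.351, 0.153, -0.924]]
wrist_force: [0.1, 0.6, -0.5]
opening: 0.085
grip_force: 0.0
```

Run:
```python
from kin import *
D=data();L,e=fit(D);o=get_obs();print(L.round(3),e,o["joint_positions"].round(1),o["tool_pos"].round(3))
R,p=fk([10,38,0,85,5,57,0],L)
plan(o["tcp_rot"],o["tool_pos"],R.as_matrix(),p,1)
```

```text
[ 0.32   0.513  0.284  0.14   0.008 -0.006 -0.001 -0.006 -0.011 -0.011
 -0.003] 3.06514449588402e-06 [-21.3  41.1  28.5  94.4 -48.8  35.5  -8.3] [0.585 0.05  0.403]
total deg 44.3 mm 195.0 per call rv [-0.329  0.335  0.616] shift [ -36.6 -189.6   27.6]
```

>>> play_rows([
  [-0.33,0.335,0.616,-36,-190,28,85],
  [-0.33,0.335,0.616,-36,-190,28,85],
  [-0.33,0.335,0.616,-36,-190,28,85],
  [-0.33,0.335,0.616,-36,-190,28,85],
  [-0.33,0.335,0.616,-36,-190,28,85],
  [-0.33,0.335,0.616,-36,-190,28,85],
  [-0.33,0.335,0.616,-36,-190,28,85],
  [-0.33,0.335,0.616,-36,-190,28,85],
  [-0.33,0.335,0.616,-36,-190,28,85],
  [-0.33,0.335,0.616,-36,-190,28,85],
])

```text
time_s: 4.32
tool_pos: [0.5493, -0.1396, 0.4309]
tcp_rot: [[0.126, 0.992, -0.009], [0.989, -0.126, -0.073], [-0.074, -0.0, -0.997]]
wrist_force: [0.8, -0.8, 0.0]
opening: 0.085
grip_force: 0.0
```

```bash
cat > jp.py <<'E'
from kin import *
D=data();L,e=fit(D);o=get_obs();q0=o["joint_positions"];print(L.round(3),e,q0.round(1),o["tool_pos"].round(3))
R=Rgrasp(158.8,40);p=flange(R,[.563,-.166,.16])
q1,er=ik(R,p,np.array([15,55,-5,115,160,50,-80]),L,.002);print("target",q1.round(1),er,p.round(3))
P,T=o["tool_pos"],Ro.from_matrix(o["tcp_rot"])
n=6
for k in range(1,n+1):
    f=k/n;q=q0+(q1-q0)*f;q[5]+=max(0,np.sin(np.pi*f))*15
    r,x=fk(q,L);rv=(r*T.inv()).as_rotvec();print(q.round(),x.round(3),"rv",rv.round(3),"deg",np.degrees(np.linalg.norm(rv)).round(),"shift",((x-P)*1e3).round(),"tip z",(x+r.apply([0,0,.173]))[2].round(3));P,T=x,r
E
python3 jp.py
```

```text
[ 0.313  0.521  0.29   0.136 -0.    -0.    -0.    -0.01  -0.011 -0.011
 -0.   ] 2.6415632939369438e-06 [ -5.1  41.3  31.1  85.3 -18.6  58.2  21.8] [ 0.549 -0.14   0.431]
target [ 14.   46.4  -7.5 129.  159.5  36.9 -79.4] 1.0974131095867851e-06 [ 0.47  -0.13   0.279]
[-2. 42. 25. 93. 11. 62.  5.] [ 0.487 -0.18   0.401] rv [-0.288  0.354 -0.016] deg 26.0 shift [-63. -40. -30.] tip z 0.25
[  1.  43.  18. 100.  41.  64. -12.] [ 0.453 -0.219  0.393] rv [-0.336  0.198  0.119] deg 23.0 shift [-34. -39.  -8.] tip z 0.285
[  4.  44.  12. 107.  70.  63. -29.] [ 0.454 -0.245  0.385] rv [-0.248  0.026  0.286] deg 22.0 shift [  2. -26.  -8.] tip z 0.312
[  8.  45.   5. 114. 100.  57. -46.] [ 0.477 -0.24   0.36 ] rv [-0.029 -0.072  0.4  ] deg 23.0 shift [ 23.   5. -25.] tip z 0.291
[ 11.  46.  -1. 122. 130.  48. -63.] [ 0.492 -0.198  0.319] rv [ 0.21  -0.034  0.415] deg 27.0 shift [ 14.  42. -41.] tip z 0.223
[ 14.  46.  -7. 129. 160.  37. -79.] [ 0.47  -0.13   0.279] rv [0.328 0.107 0.367] deg 29.0 shift [-22.  68. -41.] tip z 0.146
```

>>> play_rows([
  [-0.06,0.07,0,-13,-8,-6,85],
  [-0.12,0.14,-0.006,-25,-16,-12,85],
  [-0.173,0.212,-0.01,-38,-24,-18,85],
  [-0.23,0.283,-0.013,-50,-32,-24,85],
  [-0.288,0.354,-0.016,-63,-40,-30,85],
  [-0.288,0.354,-0.016,-63,-40,-30,85],
  [-0.288,0.354,-0.016,-63,-40,-30,85],
  [-0.288,0.354,-0.016,-63,-40,-30,85],
  [-0.288,0.354,-0.016,-63,-40,-30,85],
  [-0.288,0.354,-0.016,-63,-40,-30,85],
])

```text
time_s: 5.15
tool_pos: [0.4863, -0.1805, 0.4014]
tcp_rot: [[0.057, 0.935, -0.349], [0.92, -0.185, -0.345], [-0.387, -0.302, -0.871]]
wrist_force: [0.7, 0.1, 1.7]
opening: 0.0849
grip_force: 0.0
```

>>> play_rows([
  [-0.067,0.04,0.024,-7,-8,-2,85],
  [-0.134,0.08,0.048,-14,-16,-3,85],
  [-0.2,0.12,0.071,-20,-24,-5,85],
  [-0.269,0.158,0.095,-27,-31,-6,85],
  [-0.336,0.198,0.119,-34,-39,-8,85],
  [-0.336,0.198,0.119,-34,-39,-8,85],
  [-0.336,0.198,0.119,-34,-39,-8,85],
  [-0.336,0.198,0.119,-34,-39,-8,85],
  [-0.336,0.198,0.119,-34,-39,-8,85],
  [-0.336,0.198,0.119,-34,-39,-8,85],
])

```text
time_s: 5.98
tool_pos: [0.4523, -0.2196, 0.3934]
tcp_rot: [[-0.148, 0.886, -0.44], [0.736, -0.198, -0.647], [-0.66, -0.419, -0.623]]
wrist_force: [0.2, -0.4, -0.2]
opening: 0.085
grip_force: 0.0
```

```bash
python3 jp.py
```

```text
[ 0.313  0.521  0.29   0.136  0.    -0.    -0.    -0.01  -0.011 -0.011
 -0.   ] 1.5125538326277166e-06 [-14.3  52.8  54.2 100.4  14.3  49.7  16.5] [ 0.452 -0.22   0.393]
target [ 14.   46.4  -7.5 129.  159.5  36.9 -79.4] 1.0985696349206197e-06 [ 0.47  -0.13   0.279]
[-10.  52.  44. 105.  38.  55.   0.] [ 0.423 -0.239  0.386] rv [-0.138  0.226  0.031] deg 15.0 shift [-30. -19.  -7.] tip z 0.314
[ -5.  51.  34. 110.  63.  58. -16.] [ 0.419 -0.257  0.38 ] rv [-0.134  0.114  0.184] deg 15.0 shift [ -4. -18.  -6.] tip z 0.336
[ -0.  50.  23. 115.  87.  58. -31.] [ 0.437 -0.264  0.363] rv [-0.027 -0.017  0.304] deg 17.0 shift [ 18.  -7. -17.] tip z 0.323
[  5.  49.  13. 119. 111.  54. -47.] [ 0.464 -0.246  0.333] rv [ 0.15  -0.094  0.344] deg 22.0 shift [ 27.  18. -30.] tip z 0.268
[  9.  47.   3. 124. 135.  47. -63.] [ 0.48  -0.198  0.3  ] rv [ 0.307 -0.068  0.319] deg 26.0 shift [ 16.  48. -33.] tip z 0.198
[ 14.  46.  -7. 129. 160.  37. -79.] [ 0.47  -0.13   0.279] rv [0.362 0.033 0.283] deg 26.0 shift [-10.  68. -21.] tip z 0.146
```

```bash
cat > sim.py <<'E'
from kin import *
def step(q,R,p,L,n=1):   # local IK: small min-change steps with limits
    for _ in range(6):
        r,x=fk(q,L);e=np.r_[(R*r.inv()).as_rotvec(),p-x]
        J=np.zeros((6,7))
        for i in range(7):
            d=np.zeros(7);d[i]=.05;r2,x2=fk(q+d,L);J[:,i]=np.r_[(r2*r.inv()).as_rotvec(),x2-x]/np.radians(.05)
        lam=1e-3;W=np.diag([1,1,1,5,5,5.]);Jw=W@J
        dq=np.degrees(Jw.T@np.linalg.solve(Jw@Jw.T+lam*np.eye(6),W@e))
        q=np.clip(q+np.clip(dq,-8,8),LO,HI)
    return q
def follow(q,segs,L,n=8):
    for R1,p1 in segs:
        r0,x0=fk(q,L);rv=(R1*r0.inv()).as_rotvec()
        for k in range(1,n+1): q=step(q,Ro.from_rotvec(rv*k/n)*r0,x0+(p1-x0)*k/n,L)
        r,x=fk(q,L);er=max(np.degrees((R1*r.inv()).magnitude()),1e3*np.linalg.norm(x-p1));print("  ",q.round(),"err",er.round(1))
    return q
E
cat > s1.py <<'E'
from sim import *
D=data(False);L,e=fit(D)
print("check",np.round(D[-2][0]),np.round(D[-1][0]))
a=np.array(D[-2][0]);T=[(Ro.from_rotvec([-.288,.354,-.016])*fk(a,L)[0],np.array([.4863,-.1805,.4014]))]
T.append((Ro.from_rotvec([-.336,.198,.119])*T[0][0],np.array([.4523,-.2196,.3934])));follow(a,T,L)
q0=np.array(D[-1][0]);R=Rgrasp(158.8,40);p=flange(R,[.563,-.166,.16]);Rt=Ro.from_matrix(R)
print("direct");r0,x0=fk(q0,L);rv=(Rt*r0.inv()).as_rotvec();follow(q0,[(Ro.from_rotvec(rv*k/3)*r0,x0+(p-x0)*k/3) for k in(1,2,3)],L)
print("joint");q1,_=ik(R,p,np.array([15,55,-5,115,160,50,-80]),L)
S=[]
for k in range(1,7):
    f=k/6;q=q0+(q1-q0)*f;q[5]+=15*np.sin(np.pi*f);S.append(fk(q,L))
follow(q0,S,L)
E
python3 s1.py
```

```text
check [ -5.  41.  31.  85. -19.  58.  22.] [-14.  53.  54. 100.  14.  50.  16.]
   [-10.  46.  43.  93.  -2.  61.  19.] err 0.0
   [-14.  53.  54. 100.  14.  50.  17.] err 0.0
direct
   [-17.  50.  49. 112.  20.  20.  20.] err 0.0
   [-17.  51.  47. 123.  27.   0.  26.] err 29.9
   [-16.  51.  46. 131.  36.   0.  36.] err 98.2
joint
   [-15.  59.  60. 105.  24.  47.  16.] err 0.0
   [-17.  65.  68. 110.  35.  32.  13.] err 0.0
   [-19.  74.  79. 115.  43.   6.   6.] err 0.0
   [-21.  79.  86. 121.  42.   0.   5.] err 58.2
   [-26.  74.  81. 127.  43.   0.   8.] err 107.6
   [-25.  59.  65. 131.  50.   0.  17.] err 124.3
```

```bash
cat > s2.py <<'E'
from sim import *
import time
from multiprocessing import Pool,cpu_count
D=data(False);L,e=fit(D);q0=np.array(D[-1][0]);R=Rgrasp(158.8,40);p=flange(R,[.563,-.166,.18]);G=(Ro.from_matrix(R),p)
def run(q,segs):
    cost=0
    for R1,p1 in segs:
        r0,x0=fk(q,L);rv=(R1*r0.inv()).as_rotvec();n=int(max(3,np.ceil(np.degrees(np.linalg.norm(rv))/7),np.ceil(np.linalg.norm(p1-x0)/.04)));cost+=n
        if np.degrees(np.linalg.norm(rv))>170: return None
        for k in range(1,n+1):
            Rk,xk=Ro.from_rotvec(rv*k/n)*r0,x0+(p1-x0)*k/n;qn=step(q,Rk,xk,L)
            r,x=fk(qn,L)
            if np.linalg.norm(x-xk)>.004 or (Rk*r.inv()).magnitude()>.03 or (x+r.apply([0,0,.173]))[2]<.12 or x[2]<.22: return None
            if np.abs(qn-q).max()>25: return None
            q=qn
    return q,cost
def worker(seed):
    rng=np.random.default_rng(seed);t=time.time();out=[]
    while time.time()-t<100:
        m=rng.integers(1,4);q5=np.sort(rng.uniform(40,200,m));W=[]
        for k in range(m):
            qw=np.array([rng.uniform(-40,50),rng.uniform(25,75),rng.uniform(-80,60),rng.uniform(70,130),q5[k],rng.uniform(35,100),rng.uniform(-120,60)])
            W.append(qw)
        S=[fk(w,L) for w in W]+[G]
        if any(np.linalg.norm(x[:2])>.72 for _,x in S): continue
        o=run(q0,S)
        if o and 100<o[0][4]<230 : out.append((o[1]+.3*max(0,np.abs(o[0][2])-20),o[0],W))
    return out
if __name__=="__main__":
    with Pool(cpu_count()) as P: A=sum(P.map(worker,range(cpu_count())),[])
    A.sort(key=lambda a:a[0]);print(cpu_count(),len(A))
    for c,q,W in A[:3]: print(c,q.round(1),[w.round().tolist() for w in W])
    json.dump([[w.tolist() for w in a[2]] for a in A[:10]],open("paths.json","w"))
E
export OMP_NUM_THREADS=1; python3 s2.py
```

```text
4 271
27.0 [ 20.5  44.2 -19.  128.  146.5  36.8 -64.6] [[42.0, 28.0, -6.0, 115.0, 110.0, 83.0, 41.0]]
27.0 [ 15.9  43.7 -10.9 128.2 154.2  34.3 -73.6] [[-26.0, 45.0, -0.0, 128.0, 79.0, 81.0, 13.0]]
28.482186859424836 [ 22.   44.5 -21.6 128.  144.2  37.7 -61.8] [[-14.0, 34.0, 34.0, 115.0, 42.0, 85.0, 25.0], [-7.0, 38.0, 41.0, 106.0, 103.0, 37.0, 26.0]]
```

```bash
cat > s3.py <<'E'
from s2 import *
W=json.load(open("paths.json"))[1];S=[fk(w,L) for w in W]+[G];q=q0
for R1,p1 in S:
    r0,x0=fk(q,L);rv=(R1*r0.inv()).as_rotvec();print("deg",np.degrees(np.linalg.norm(rv)).round(),"rv",rv.round(3),"shift",(1e3*(p1-x0)).round())
    n=max(1,int(np.ceil(np.degrees(np.linalg.norm(rv))/65)));print(n,(rv/n).round(3),(1e3*(p1-x0)/n).round())
    for k in range(1,19):
        q=step(q,Ro.from_rotvec(rv*k/18)*r0,x0+(p1-x0)*k/18,L);r,x=fk(q,L)
        if k%3==0: print("  ",q.round(),x.round(3),"tip",(x+r.apply([0,0,.173])).round(3))
E
python3 s3.py
```

```text
deg 98.0 rv [-0.296  1.132  1.245] shift [-38. 244. -21.]
2 [-0.148  0.566  0.622] [-19. 122. -11.]
   [-22.  54.  56. 106.  23.  46.  19.] [ 0.446 -0.179  0.39 ] tip [ 0.377 -0.311  0.302]
   [-29.  56.  59. 112.  32.  42.  21.] [ 0.44  -0.138  0.386] tip [ 0.385 -0.287  0.317]
   [-36.  59.  61. 117.  42.  37.  23.] [ 0.433 -0.098  0.383] tip [ 0.399 -0.259  0.33 ]
   [-43.  61.  63. 121.  52.  33.  24.] [ 0.427 -0.057  0.379] tip [ 0.418 -0.225  0.338]
   [-50.  63.  66. 125.  63.  28.  25.] [ 0.421 -0.017  0.376] tip [ 0.44  -0.185  0.342]
   [-56.  65.  68. 129.  76.  23.  24.] [0.415 0.024 0.372] tip [ 0.462 -0.139  0.341]
deg 86.0 rv [ 1.317 -0.693 -0.117] shift [  56. -154.  -73.]
2 [ 0.659 -0.347 -0.059] [ 28. -77. -37.]
   [-52.  63.  68. 129.  87.  12.   6.] [ 0.424 -0.002  0.36 ] tip [ 0.474 -0.156  0.299]
   [-43.  54.  54. 129. 106.  18. -19.] [ 0.433 -0.027  0.348] tip [ 0.489 -0.166  0.261]
   [-30.  47.  37. 130. 118.  24. -36.] [ 0.442 -0.053  0.335] tip [ 0.507 -0.171  0.227]
   [-15.  43.  20. 130. 130.  28. -50.] [ 0.452 -0.079  0.323] tip [ 0.528 -0.173  0.2  ]
   [  1.  42.   4. 129. 142.  32. -63.] [ 0.461 -0.104  0.311] tip [ 0.55  -0.172  0.179]
   [ 16.  44. -11. 128. 154.  34. -74.] [ 0.47  -0.13   0.299] tip [ 0.574 -0.17   0.166]
```

>>> play_rows([
  [-0.016,0.063,0.069,-2,14,-1,85],
  [-0.033,0.126,0.138,-4,27,-2,85],
  [-0.049,0.189,0.207,-6,41,-4,85],
  [-0.066,0.252,0.276,-8,54,-5,85],
  [-0.082,0.314,0.346,-11,68,-6,85],
  [-0.099,0.377,0.415,-13,81,-7,85],
  [-0.115,0.44,0.484,-15,95,-9,85],
  [-0.132,0.503,0.553,-17,108,-10,85],
  [-0.148,0.566,0.622,-19,122,-11,85],
  [-0.148,0.566,0.622,-19,122,-11,85],
])

```text
time_s: 6.82
tool_pos: [0.4332, -0.0954, 0.3815]
tcp_rot: [[-0.838, 0.51, -0.192], [0.317, 0.17, -0.933], [-0.444, -0.843, -0.304]]
wrist_force: [-0.8, 0.3, -0.8]
opening: 0.0845
grip_force: 0.0
```

>>> play_rows([
  [-0.016,0.063,0.069,-2,14,-1,85],
  [-0.033,0.126,0.138,-4,27,-2,85],
  [-0.049,0.189,0.207,-6,41,-4,85],
  [-0.066,0.252,0.276,-8,54,-5,85],
  [-0.082,0.314,0.346,-11,68,-6,85],
  [-0.099,0.377,0.415,-13,81,-7,85],
  [-0.115,0.44,0.484,-15,95,-9,85],
  [-0.132,0.503,0.553,-17,108,-10,85],
  [-0.148,0.566,0.622,-19,122,-11,85],
  [-0.148,0.566,0.622,-19,122,-11,85],
])

```text
time_s: 7.65
tool_pos: [0.4141, 0.0259, 0.3709]
tcp_rot: [[-0.949, -0.141, 0.283], [-0.303, 0.147, -0.942], [0.091, -0.979, -0.182]]
wrist_force: [-0.5, -0.7, 0.5]
opening: 0.085
grip_force: 0.0
```

>>> play_rows([
  [0.073,-0.039,-0.007,3,-9,-4,85],
  [0.146,-0.077,-0.013,6,-17,-8,85],
  [0.22,-0.116,-0.02,9,-26,-12,85],
  [0.293,-0.154,-0.026,12,-34,-16,85],
  [0.366,-0.193,-0.033,16,-43,-21,85],
  [0.439,-0.231,-0.039,19,-51,-25,85],
  [0.513,-0.27,-0.046,22,-60,-29,85],
  [0.586,-0.308,-0.052,25,-68,-33,85],
  [0.659,-0.347,-0.059,28,-77,-37,85],
  [0.659,-0.347,-0.059,28,-77,-37,85],
])

```text
time_s: 8.48
tool_pos: [0.4423, -0.0555, 0.3352]
tcp_rot: [[-0.905, 0.2, 0.375], [-0.124, 0.719, -0.684], [-0.406, -0.665, -0.626]]
wrist_force: [-0.2, -0.4, 0.8]
opening: 0.0848
grip_force: 0.0
```

```bash
cat > s4.py <<'E'
from sim import *
D=data();L,e=fit(D);o=get_obs();print(o["time_s"],e,o["joint_positions"].round(1),o["tool_pos"].round(3))
R=Rgrasp(158.8,40);plan(o["tcp_rot"],o["tool_pos"],R,flange(R,[.563,-.166,.18]),1)
E
python3 s4.py
```

```text
8.4833 1.1790833052693905e-06 [-29.2  46.8  36.  129.7 117.9  24.4 -36.5] [ 0.442 -0.056  0.335]
total deg 42.3 mm 87.0 per call rv [ 0.653 -0.34  -0.05 ] shift [ 27.8 -74.4 -36.5]
```

As planned (q5=118°). Last piece to the hover, then a look at the stone.

>>> play_rows([
  [0.073,-0.038,-0.006,3,-8,-4,85],
  [0.145,-0.076,-0.011,6,-17,-8,85],
  [0.218,-0.113,-0.017,9,-25,-12,85],
  [0.29,-0.151,-0.022,12,-33,-16,85],
  [0.363,-0.189,-0.028,15,-41,-20,85],
  [0.435,-0.227,-0.033,19,-50,-24,85],
  [0.508,-0.264,-0.039,22,-58,-28,85],
  [0.58,-0.302,-0.044,25,-66,-32,85],
  [0.653,-0.34,-0.05,28,-74,-36,85],
  [0.653,-0.34,-0.05,28,-74,-36,85],
])

```text
time_s: 9.32
tool_pos: [0.4698, -0.1299, 0.2973]
tcp_rot: [[-0.716, 0.361, 0.597], [0.272, 0.933, -0.237], [-0.642, -0.008, -0.766]]
wrist_force: [-1.0, -1.2, 0.8]
opening: 0.0848
grip_force: 0.0
```

```bash
cat > look.py <<'E'
import sys
from h import *
def wrist(name):
    o=get_obs();im=imaging.get_image("wrist");cv2.imwrite(f"pics/{name}.png",im[:,:,::-1]);return o,im,cam("wrist",o)
E
python3 s4.py
python3 - <<'E'
from look import *
o,im,c=wrist("w2")
hsv=cv2.cvtColor(im,cv2.COLOR_RGB2HSV);m=(hsv[...,1]<45)&(hsv[...,2]>150)
for k in cv2.findContours(m.astype(np.uint8),0,2)[0]:
    if cv2.contourArea(k)<1500: continue
    P=ray(c,k[:,0].astype(float),.056)[:,:2].astype(np.float32);r=cv2.minAreaRect(P*1000)
    print(cv2.boundingRect(k),r)
E
```

```text
9.3167 1.1278712216400422e-06 [ 15.5  43.9 -10.4 128.3 154.2  34.5 -73.5] [ 0.47  -0.13   0.297]
total deg 0.4 mm 1.0 per call rv [ 0.007 -0.003 -0.001] shift [ 0.3 -0.1  1.5]
(141, 0, 301, 179) ((569.59814453125, -195.7595977783203), (200.1846923828125, 136.98995971679688), 66.85729217529297)
```

View pics/w2.png

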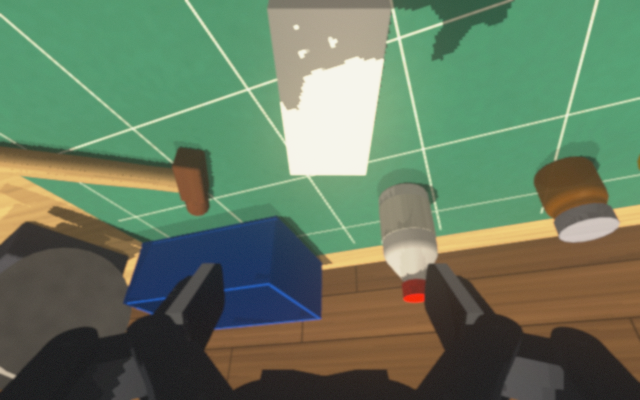

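The stone's white top (partly in shadow) has corners at about (270,9), (391,9), (289,175) and (367,175). The glue bottle at (410,240) is beyond its far end and clear of it.

```bash
cat > s5.py <<'E'
from sim import *
o=get_obs();c=cam("wrist",o);im=cv2.imread("pics/w2.png");
hsv=cv2.cvtColor(im,cv2.COLOR_BGR2HSV);m=(hsv[...,1]<60)&(hsv[...,2]>80);m[182:]=0;m[:,:240]=0;m[:,410:]=0
m=cv2.morphologyEx(m.astype(np.uint8),cv2.MORPH_OPEN,np.ones((5,5)))
k=max(cv2.findContours(m,0,2)[0],key=cv2.contourArea)
r=cv2.minAreaRect((ray(c,k[:,0].astype(float),.056)[:,:2]*1000).astype(np.float32));print(r)
P=ray(c,[[270,9],[391,9],[367,175],[289,175]],.056)[:,:2];print(P.round(4),P.mean(0).round(4))
d=(P[0]+P[1]-P[2]-P[3])/2;print("len",np.linalg.norm(d).round(4),"yaw near-end",np.degrees(np.arctan2(d[1],d[0])).round(2),"w",np.linalg.norm(P[0]-P[1]),np.linalg.norm(P[2]-P[3]))
E
python3 s5.py
```

```text
((577.5573120117188, -171.45779418945312), (64.9717025756836, 139.71078491210938), 68.69266510009766)
[[ 0.5065 -0.1746]
 [ 0.5273 -0.1196]
 [ 0.6498 -0.1647]
 [ 0.6282 -0.2235]] [ 0.5779 -0.1706]
len 0.1308 yaw near-end 158.95 w 0.05877291393791323 0.06264761152471064
```

Run:
```python
from sim import *
L,e=fit(data(False));o=get_obs()
R=Rgrasp(158.95,40);p=flange(R,[.565,-.166,.038]);plan(o["tcp_rot"],o["tool_pos"],R,p,1)
q=follow(o["joint_positions"],[(Ro.from_matrix(R),p)],L)
# lift, then place
up=p+[0,0,.16]
q=follow(q,[(Ro.from_matrix(R),up)],L)
R2=Rplace(7.6,40);p2=flange(R2,[.651,.234,.15]);r0,x0=fk(q,L);rv=(Ro.from_matrix(R2)*r0.inv()).as_rotvec();print(np.degrees(np.linalg.norm(rv)),rv)
for k in (1,2,3,4): pass
q=follow(q,[(Ro.from_rotvec(rv*k/4)*r0,x0+(p2-x0)*k/4) for k in(1,2,3,4)],L)
q=follow(q,[(Ro.from_matrix(R2),p2-[0,0,.062])],L)
```

```text
total deg 0.7 mm 141.0 per call rv [ 0.01  -0.006 -0.   ] shift [   2.3   -1.6 -140.8]
   [ 17.  64. -14. 129. 161.  55. -78.] err 0.0
   [ 15.  41. -10. 127. 153.  31. -73.] err 0.0
159.8480801825746 [ 1.98985681 -0.23463472 -1.94134505]
   [  13.   44.  -23.  125.  135.   32. -100.] err 0.0
   [  12.   50.  -41.  123.  127.   42. -134.] err 0.0
   [  13.   64.  -66.  120.  124.   66. -162.] err 2.0
   [   8.   92.  -90.  115.  137.  105. -162.] err 68.8
   [   8.  100.  -90.  114.  146.  105. -162.] err 61.4
```

>>> play_rows([
  [0.01,-0.006,0,0,0,-15,85],
  [0.01,-0.006,0,1,0,-30,85],
  [0.01,-0.006,0,2,-1,-50,85],
  [0.01,-0.006,0,2,-1,-70,85],
  [0.01,-0.006,0,2,-2,-90,85],
  [0.01,-0.006,0,2,-2,-105,85],
  [0.01,-0.006,0,2,-2,-117,85],
  [0.01,-0.006,0,2,-2,-127,85],
  [0.01,-0.006,0,2,-2,-135,85],
  [0.01,-0.006,0,2,-2,-141,85],
])

```text
time_s: 10.2
tool_pos: [0.4722, -0.1282, 0.1564]
tcp_rot: [[-0.716, 0.353, 0.602], [0.27, 0.936, -0.227], [-0.644, -0.0, -0.765]]
wrist_force: [-0.0, 0.0, 0.1]
opening: 0.0851
grip_force: 0.0
```

>>> play_rows([
  [0,0,0,0,0,0,85],
  [0,0,0,0,0,0,70],
  [0,0,0,0,0,0,62],
  [0,0,0,0,0,0,50],
  [0,0,0,0,0,0,40],
  [0,0,0,0,0,0,40],
  [0,0,0,0,0,0,40],
  [0,0,0,0,0,0,40],
  [0,0,0,0,0,0,40],
  [0,0,0,0,0,0,40],
])

```text
time_s: 11.03
tool_pos: [0.472, -0.1288, 0.1578]
tcp_rot: [[-0.714, 0.354, 0.604], [0.272, 0.935, -0.227], [-0.645, 0.002, -0.764]]
wrist_force: [-3.9, -0.3, 5.6]
opening: 0.0595
grip_force: 65.4
```

Run:
```python
from kin import *
o=get_obs();print(o["time_s"],o["joint_positions"].round(1),(o["tool_pos"]+.155*o["tcp_rot"][:,2]).round(4),o["wrist_force"].round(1),o["opening"],o["grip_force"])
```

```text
11.0333 [ 17.4  63.8 -13.9 129.2 161.   55.2 -78.1] [ 0.5656 -0.164   0.0394] [-3.9 -0.3  5.6] 0.05948133662750835 65.44707298278809
```

Gripped: 59.5 mm opening, 65 N. Lifting straight up.

>>> play_rows([
  [0,0,0,0,0,3,40],
  [0,0,0,0,0,8,40],
  [0,0,0,0,0,15,40],
  [0,0,0,0,0,28,40],
  [0,0,0,0,0,45,40],
  [0,0,0,0,0,65,40],
  [0,0,0,0,0,90,40],
  [0,0,0,0,0,115,40],
  [0,0,0,0,0,140,40],
  [0,0,0,0,0,150,40],
])

```text
time_s: 11.87
tool_pos: [0.4718, -0.1284, 0.3106]
tcp_rot: [[-0.713, 0.354, 0.606], [0.272, 0.935, -0.226], [-0.647, 0.004, -0.763]]
wrist_force: [-0.3, -0.5, -4.8]
opening: 0.0595
grip_force: 65.6
```

```bash
cat > s6.py <<'E'
from sim import *
import time
from multiprocessing import Pool
L,e=fit(data(False))
Rt0=np.array([[-.714,.354,.604],[.272,.935,-.227],[-.645,.002,-.764]]);pt0=np.array([.472,-.1288,.1578])
a=np.array([np.cos(np.radians(158.95)),np.sin(np.radians(158.95)),0]);Rs0=np.c_[a,np.cross(Z,a),Z];ps0=np.array([.578,-.171,.043])
TS_R=Rt0.T@Rs0;TS_p=Rt0.T@(ps0-pt0)            # stone (near end = +X) in tool
TS_R=Ro.from_matrix(TS_R).as_matrix()
def toolfor(yaw,c):
    b=np.array([np.cos(np.radians(yaw)),np.sin(np.radians(yaw)),0]);Rs=np.c_[Z,np.cross(-b,Z),-b]
    R=Rs@TS_R.T;return R,np.asarray(c)-R@TS_p
C=np.array([[x,y,z] for x in(-.065,.065) for y in(-.03,.03) for z in(-.013,.013)])@TS_R.T+TS_p
R2,p2=toolfor(7.6,[.640,.2326,.073+.07]);G=(Ro.from_matrix(R2),p2)
def run(q,segs):
    cost=0;far=0
    for R1,p1 in segs:
        r0,x0=fk(q,L);rv=(R1*r0.inv()).as_rotvec()
        if np.degrees(np.linalg.norm(rv))>170: return None
        n=int(max(3,np.ceil(np.degrees(np.linalg.norm(rv))/7),np.ceil(np.linalg.norm(p1-x0)/.04)));cost+=n
        for k in range(1,n+1):
            Rk,xk=Ro.from_rotvec(rv*k/n)*r0,x0+(p1-x0)*k/n;qn=step(q,Rk,xk,L);r,x=fk(qn,L)
            zz=np.r_[r.apply(C)[:,2]+x[2]].min();tips=(x+r.apply([[0,.05,.173],[0,-.05,.173],[.09,0,.03],[-.045,.0,.1]]))[:,2].min()
            if np.linalg.norm(x-xk)>.003 or (Rk*r.inv()).magnitude()>.02 or zz<.068 or tips<.09 or x[2]<.18 or np.abs(qn-q).max()>25: return None
            if (r.apply(C)+x)[:,0].max()>.74: return None
            if ((r.apply(C)+x)[:,1].max()>.31): return None
            if qn[5]<8: return None
            q=qn
    return q,cost
def worker(seed):
    rng=np.random.default_rng(seed);t=time.time();out=[]
    q0=get_q
    while time.time()-t<90:
        m=rng.integers(1,3);f=np.sort(rng.uniform(.2,.8,m));W=[]
        for k in range(m):
            W.append(q0+(qg-q0)*f[k]+rng.normal(0,[15,12,15,10,20,15,25]))
        S=[fk(w,L) for w in W]+[G]
        o=run(q0,S)
        if o and 120<o[0][4]<230: out.append((o[1]+.3*max(0,np.abs(o[0][2])-20),o[0],W))
    return out
get_q=np.array(json.load(open("q.json")));qg,er=ik(R2,p2,np.array([-25,55,-6,116,156,45,95]),L)
if __name__=="__main__":
    print("goal",qg.round(),er,p2.round(3))
    with Pool(4) as P: A=sum(P.map(worker,range(4)),[])
    A.sort(key=lambda a:a[0]);print(len(A))
    q=get_q;c,qq,W=A[0];print(c,qq.round(1))
    for R1,p1 in [fk(w,L) for w in W]+[G]:
        r0,x0=fk(q,L);rv=(R1*r0.inv()).as_rotvec();n=max(1,int(np.ceil(np.degrees(np.linalg.norm(rv))/60)))
        print("calls",n,"rv",(rv/n).round(3),"shift",(1e3*(p1-x0)/n).round())
        for k in range(1,9):
            q=step(q,Ro.from_rotvec(rv*k/8)*r0,x0+(p1-x0)*k/8,L);r,x=fk(q,L);print("  ",q.round(),x.round(3),"stone",(x+r.apply(TS_p)).round(3),"low",(r.apply(C)+x)[:,2].min().round(3))
E
python3 - <<'E'
from kin import *
o=get_obs();print(o["time_s"],o["opening"],o["grip_force"],o["wrist_force"].round(1));json.dump(list(o["joint_positions"]),open("q.json","w"))
E
OMP_NUM_THREADS=1 python3 s6.py
```

```text
11.8667 0.05945212303029513 65.62087655067444 [-0.3 -0.5 -4.8]
goal [-28.  53.  -2. 116. 152.  41.  99.] 9.132136026477357e-07 [0.526 0.216 0.257]
1145
32.87689882260311 [-46.6  58.1  32.9 117.1 185.8  36.4  52.1]
calls 2 rv [-0.526 -0.052  0.401] shift [-40.  34. 113.]
   [ 12.  38.  -6. 130. 155.  34. -68.] [ 0.462 -0.12   0.339] stone [ 0.574 -0.166  0.232] low 0.212
   [  8.  35.  -3. 131. 156.  35. -61.] [ 0.452 -0.111  0.367] stone [ 0.57  -0.159  0.268] low 0.242
   [  4.  31.   1. 133. 157.  36. -55.] [ 0.442 -0.103  0.396] stone [ 0.566 -0.151  0.304] low 0.273
   [  1.  27.   5. 134. 158.  36. -48.] [ 0.432 -0.094  0.424] stone [ 0.562 -0.141  0.34 ] low 0.306
   [ -3.  23.   8. 134. 159.  36. -40.] [ 0.422 -0.086  0.452] stone [ 0.558 -0.13   0.376] low 0.34
   [ -6.  20.  11. 135. 160.  35. -32.] [ 0.412 -0.077  0.481] stone [ 0.553 -0.117  0.412] low 0.375
   [-10.  16.  14. 134. 161.  34. -24.] [ 0.402 -0.069  0.509] stone [ 0.547 -0.103  0.447] low 0.411
   [-14.  12.  17. 133. 162.  32. -15.] [ 0.392 -0.06   0.537] stone [ 0.541 -0.087  0.481] low 0.447
calls 3 rv [-0.578  0.106  0.436] shift [ 45.  92. -93.]
   [-17.  18.  17. 136. 166.  40.  -7.] [ 0.409 -0.026  0.502] stone [ 0.559 -0.04   0.445] low 0.404
   [-21.  24.  18. 138. 169.  47.   1.] [0.426 0.009 0.467] stone [0.575 0.006 0.406] low 0.355
   [-26.  30.  19. 138. 172.  51.  10.] [0.442 0.043 0.432] stone [0.589 0.051 0.364] low 0.305
   [-30.  37.  22. 136. 175.  53.  19.] [0.459 0.078 0.397] stone [0.601 0.093 0.321] low 0.256
   [-35.  42.  25. 133. 178.  51.  28.] [0.476 0.112 0.362] stone [0.612 0.133 0.277] low 0.206
   [-39.  48.  28. 129. 181.  48.  36.] [0.493 0.147 0.327] stone [0.621 0.169 0.232] low 0.159
   [-43.  53.  31. 123. 183.  43.  44.] [0.51  0.182 0.292] stone [0.631 0.203 0.187] low 0.116
   [-47.  58.  34. 117. 187.  37.  51.] [0.526 0.216 0.257] stone [0.64  0.233 0.143] low 0.078
```

>>> play_rows([
  [-0.03,-0.003,0.02,-2,2,6,40],
  [-0.08,-0.008,0.06,-6,5,17,40],
  [-0.14,-0.014,0.107,-11,9,30,40],
  [-0.2,-0.02,0.153,-15,13,43,40],
  [-0.263,-0.026,0.2,-20,17,57,40],
  [-0.326,-0.032,0.248,-25,21,70,40],
  [-0.389,-0.038,0.297,-30,25,84,40],
  [-0.447,-0.044,0.341,-34,29,96,40],
  [-0.494,-0.049,0.377,-38,32,106,40],
  [-0.526,-0.052,0.401,-40,34,113,40],
])

```text
time_s: 12.7
tool_pos: [0.4312, -0.094, 0.4207]
tcp_rot: [[-0.659, -0.013, 0.752], [-0.373, 0.874, -0.311], [-0.653, -0.486, -0.581]]
wrist_force: [0.9, 0.1, -4.7]
opening: 0.0592
grip_force: 65.6
```

>>> play_rows([
  [-0.03,-0.003,0.02,-2,2,6,40],
  [-0.08,-0.008,0.06,-6,5,17,40],
  [-0.14,-0.014,0.107,-11,9,30,40],
  [-0.2,-0.02,0.153,-15,13,43,40],
  [-0.263,-0.026,0.2,-20,17,57,40],
  [-0.326,-0.032,0.248,-25,21,70,40],
  [-0.389,-0.038,0.297,-30,25,84,40],
  [-0.447,-0.044,0.341,-34,29,96,40],
  [-0.494,-0.049,0.377,-38,32,106,40],
  [-0.526,-0.052,0.401,-40,34,113,40],
])

```text
time_s: 13.53
tool_pos: [0.3911, -0.0602, 0.5335]
tcp_rot: [[-0.374, -0.253, 0.892], [-0.861, 0.453, -0.233], [-0.345, -0.855, -0.387]]
wrist_force: [0.3, -0.4, -4.9]
opening: 0.0596
grip_force: 65.7
```

>>> play_rows([
  [-0.035,0.006,0.026,3,6,-6,40],
  [-0.09,0.016,0.068,7,14,-14,40],
  [-0.15,0.028,0.113,12,24,-24,40],
  [-0.22,0.04,0.166,17,35,-35,40],
  [-0.29,0.053,0.218,22,46,-46,40],
  [-0.36,0.066,0.271,28,57,-58,40],
  [-0.43,0.079,0.324,33,68,-69,40],
  [-0.49,0.09,0.37,38,78,-79,40],
  [-0.545,0.1,0.41,42,87,-88,40],
  [-0.578,0.106,0.436,45,92,-93,40],
])

```text
time_s: 14.37
tool_pos: [0.4369, 0.0325, 0.4389]
tcp_rot: [[0.039, -0.403, 0.914], [-0.973, -0.225, -0.058], [0.229, -0.887, -0.401]]
wrist_force: [-0.2, 0.2, -4.1]
opening: 0.0596
grip_force: 65.7
```

```bash
cat > s7.py <<'E'
from s6 import *
o=get_obs();q=o["joint_positions"];print(o["time_s"],q.round(),o["opening"],o["grip_force"],o["tool_pos"].round(3))
r0,x0=Ro.from_matrix(o["tcp_rot"]),o["tool_pos"];rv=(G[0]*r0.inv()).as_rotvec();print("deg",np.degrees(np.linalg.norm(rv)),"rv",rv.round(3),"shift",(1e3*(p2-x0)).round(1));q=follow(q,[G],L)
E
python3 s7.py
```

```text
14.3667 [-24.  29.  18. 138. 171.  51.   8.] 0.05956635205645802 65.72131991386414 [0.437 0.033 0.439]
deg 83.47816832065946 rv [-1.15   0.212  0.87 ] shift [  89.5  183.6 -181.8]
   [-46.  58.  33. 117. 185.  36.  53.] err 0.0
```

>>> play_rows([
  [-0.035,0.006,0.026,3,6,-6,40],
  [-0.09,0.016,0.068,7,14,-14,40],
  [-0.15,0.028,0.113,12,24,-24,40],
  [-0.22,0.04,0.166,17,35,-35,40],
  [-0.29,0.053,0.218,22,46,-46,40],
  [-0.36,0.066,0.271,28,57,-57,40],
  [-0.43,0.079,0.324,33,68,-68,40],
  [-0.49,0.09,0.37,38,78,-78,40],
  [-0.545,0.1,0.41,42,87,-86,40],
  [-0.575,0.106,0.435,45,92,-91,40],
])

```text
time_s: 15.2
tool_pos: [0.482, 0.1244, 0.3483]
tcp_rot: [[0.445, -0.247, 0.861], [-0.591, -0.803, 0.075], [0.673, -0.543, -0.503]]
wrist_force: [0.5, 0.1, -4.5]
opening: 0.0596
grip_force: 65.7
```

>>> play_rows([
  [-0.035,0.006,0.026,3,6,-6,40],
  [-0.09,0.016,0.068,7,14,-14,40],
  [-0.15,0.028,0.113,12,24,-24,40],
  [-0.22,0.04,0.166,17,35,-35,40],
  [-0.29,0.053,0.218,22,46,-46,40],
  [-0.36,0.066,0.271,28,57,-57,40],
  [-0.43,0.079,0.324,33,68,-68,40],
  [-0.49,0.09,0.37,38,78,-78,40],
  [-0.545,0.1,0.41,42,87,-86,40],
  [-0.575,0.106,0.435,45,92,-91,40],
])

```text
time_s: 16.03
tool_pos: [0.5271, 0.2164, 0.2573]
tcp_rot: [[0.638, 0.132, 0.758], [0.087, -0.991, 0.099], [0.765, 0.003, -0.644]]
wrist_force: [0.3, 0.3, -5.0]
opening: 0.0594
grip_force: 65.7
```

```bash
python3 s7.py
python3 - <<'E'
from look import *
o,im,c=wrist("w3");s=imaging.get_image("scene");t=imaging.get_image("top");cv2.imwrite("pics/s3.png",s[:,:,::-1]);cv2.imwrite("pics/t3.png",t[:,:,::-1])
a=cv2.resize(s[120:240,340:500],(480,360),interpolation=2);b=cv2.resize(t[140:250,200:300],(320,352),interpolation=2)
w=im[60:360,60:560]
can=np.zeros((600,800,3),np.uint8);can[:300,:500]=w;can[:,:]=can;can[300:600,:400]=cv2.resize(a,(400,300));can[300:600,400:680]=cv2.resize(b,(280,300));cv2.imwrite("pics/comb3.png",can[:,:,::-1])
E
```

```text
16.0333 [-46.  58.  33. 117. 186.  36.  52.] 0.05942569341839952 65.67499279975891 [0.527 0.216 0.257]
deg 0.1757219962378716 rv [-0.002  0.001 -0.002] shift [-0.7 -0.3 -0.2]
   [-47.  58.  33. 117. 186.  36.  52.] err 0.0
```

View pics/comb3.png

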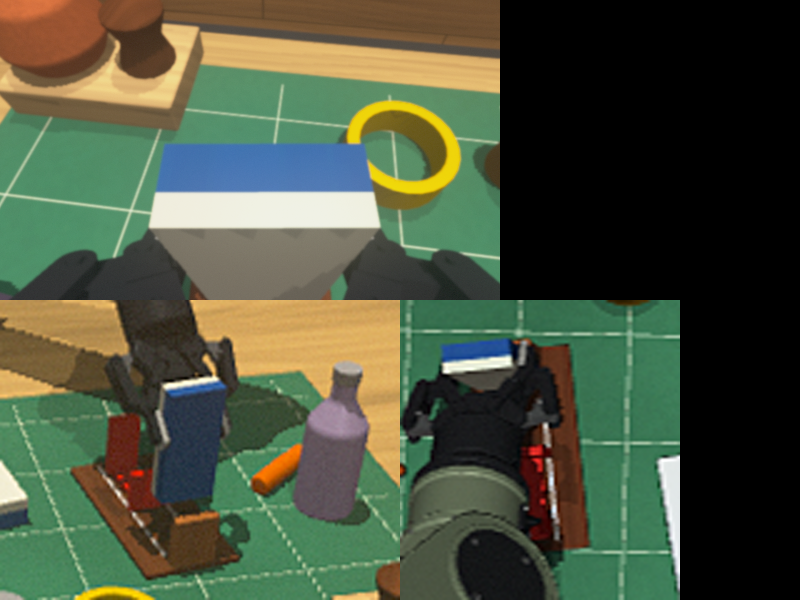

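The stone is held upright, blue side towards the backstop. In the scene part it hovers about 70 mm over the board; the backstop is at about (195,540) and the keeper handle at (125,440). I'll check the rack pose in both fixed views before lowering.

Run:
```python
from h import *
for n,roi in(("scene",(160,240,355,445)),("top",(145,240,215,275))):
    im=cv2.imread(f"pics/{n}0.png")[:,:,::-1];c=cam(n)
    hsv=cv2.cvtColor(np.ascontiguousarray(im),cv2.COLOR_RGB2HSV);H,S,V=[hsv[...,i].astype(int) for i in range(3)]
    m=((H<20)|(H>168))&(S>70);M=np.zeros_like(m);a,b,cc,d=roi;M[a:b,cc:d]=m[a:b,cc:d]
    k=max(cv2.findContours(M.astype(np.uint8),0,2)[0],key=cv2.contourArea);h=cv2.convexHull(k);ap=cv2.approxPolyDP(h,2.5,True)[:,0].astype(float)
    print(n,ap.tolist());print(ray(c,ap,.008)[:,:2].round(3).tolist())
    # predicted board and backstop corners
    y=np.radians(7.6);e=np.array([np.cos(y),np.sin(y),0]);f=np.array([-np.sin(y),np.cos(y),0]);O=np.array([.580,.2246,0])
    X=[O+e*x+f*v+Z0 for x,v,Z0 in[(-.125,-.055,[0,0,.008]),(-.125,.055,[0,0,.008]),(.1,.055,[0,0,.008]),(.1,-.055,[0,0,.008]),(.099,-.025,[0,0,.068]),(.099,.025,[0,0,.068]),(.085,.025,[0,0,.068]),(.085,-.025,[0,0,.068])]]
    print("pred",proj(c,X).round(1).tolist())
```

```text
scene [[384.0, 166.0], [395.0, 166.0], [427.0, 206.0], [433.0, 224.0], [397.0, 229.0], [369.0, 189.0]]
[[0.354, 0.237], [0.36, 0.272], [0.595, 0.297], [0.679, 0.284], [0.683, 0.183], [0.479, 0.157]]
pred [[366.8, 186.4], [400.2, 180.5], [435.0, 222.1], [397.6, 229.6], [409.7, 209.0], [427.1, 205.6], [424.7, 202.8], [407.4, 206.1]]
top [[259.0, 156.0], [267.0, 229.0], [231.0, 233.0], [224.0, 160.0], [235.0, 155.0]]
[[0.684, 0.186], [0.466, 0.155], [0.452, 0.261], [0.67, 0.291], [0.686, 0.258]]
pred [[267.4, 229.9], [230.6, 233.9], [223.6, 159.3], [259.9, 155.3], [245.9, 153.2], [228.5, 155.1], [228.9, 160.0], [246.4, 158.1]]
```

Predicted and seen rack corners agree within about 1 px in both views. Lowering.

>>> play_rows([
  [0,0,0.002,0,0,-4,40],
  [0,0,0.003,0,0,-12,40],
  [0,0,0.005,0,0,-21,40],
  [0,0,0.005,0,0,-30,40],
  [0,0,0.005,0,0,-39,40],
  [0,0,0.005,0,0,-47,40],
  [0,0,0.005,0,0,-54,40],
  [0,0,0.005,0,0,-60,40],
  [0,0,0.005,0,0,-64,40],
  [0,0,0.005,0,0,-66,40],
])

```text
time_s: 17.02
tool_pos: [0.527, 0.2154, 0.1915]
tcp_rot: [[0.638, 0.133, 0.759], [0.086, -0.991, 0.102], [0.766, 0.0, -0.643]]
wrist_force: [-0.8, -0.6, -4.4]
opening: 0.0596
grip_force: 65.6
```

>>> play_rows([
  [0,0,0,0,0,-0.3,40],
  [0,0,0,0,0,-0.6,40],
  [0,0,0,0,0,-0.9,40],
  [0,0,0,0,0,-1.2,40],
  [0,0,0,0,0,-1.5,40],
  [0,0,0,0,0,-1.8,40],
  [0,0,0,0,0,-2.1,40],
  [0,0,0,0,0,-2.4,40],
  [0,0,0,0,0,-2.5,40],
  [0,0,0,0,0,-2.5,40],
])

```text
time_s: 17.85
tool_pos: [0.5271, 0.2154, 0.1896]
tcp_rot: [[0.637, 0.133, 0.759], [0.086, -0.991, 0.102], [0.766, 0.0, -0.643]]
wrist_force: [0.2, -0.0, -4.9]
opening: 0.0593
grip_force: 65.6
```

```bash
cat > s8.py <<'E'
from s6 import *
o=get_obs();R,x=o["tcp_rot"],o["tool_pos"];print(o["time_s"],x.round(4),o["wrist_force"].round(1),o["moment"].round(2),o["opening"].round(4),"pred stone c",(x+R@TS_p).round(4),"foot",((C@R.T+x)[:,2]).min().round(4),"axis",(R@TS_R[:,0]).round(3))
E
python3 s8.py
```

```text
Traceback (most recent call last):
  File "s8.py", line 2, in <module>
    o=get_obs();R,x=o["tcp_rot"],o["tool_pos"];print(o["time_s"],x.round(4),o["wrist_force"].round(1),o["moment"].round(2),o["opening"].round(4),"pred stone c",(x+R@TS_p).round(4),"foot",((C@R.T+x)[:,2]).min().round(4),"axis",(R@TS_R[:,0]).round(3))
                                                                                                                           ^^^^^^^^^^^^^^^^^^
AttributeError: 'float' object has no attribute 'round'
```

Still carrying the full weight, so I'll creep lower.

>>> play_rows([
  [0,0,0,0,0,-0.3,40],
  [0,0,0,0,0,-0.6,40],
  [0,0,0,0,0,-0.9,40],
  [0,0,0,0,0,-1.2,40],
  [0,0,0,0,0,-1.5,40],
  [0,0,0,0,0,-1.8,40],
  [0,0,0,0,0,-2.0,40],
  [0,0,0,0,0,-2.0,40],
  [0,0,0,0,0,-2.0,40],
  [0,0,0,0,0,-2.0,40],
])

```text
time_s: 18.68
tool_pos: [0.5271, 0.2154, 0.1877]
tcp_rot: [[0.637, 0.133, 0.759], [0.086, -0.991, 0.102], [0.766, 0.0, -0.643]]
wrist_force: [-2.3, -1.0, 1.5]
opening: 0.0591
grip_force: 66.3
```

```bash
sed -i 's/o\["opening"\].round(4)/o["opening"]/' s8.py; python3 s8.py
```

```text
18.6833 [0.5271 0.2154 0.1877] [-2.3 -1.   1.5] [-0.22  1.02  0.04] 0.05910538224097483 pred stone c [0.6409 0.2328 0.074 ] foot 0.0088 axis [-0.002 -0.006  1.   ]
```

Contact: the stone's weight is now on the board. Opening in place, then checking.

>>> play_rows([
  [0,0,0,0,0,0,61],
  [0,0,0,0,0,0,63],
  [0,0,0,0,0,0,66],
  [0,0,0,0,0,0,70],
  [0,0,0,0,0,0,75],
  [0,0,0,0,0,0,80],
  [0,0,0,0,0,0,85],
  [0,0,0,0,0,0,85],
  [0,0,0,0,0,0,85],
  [0,0,0,0,0,0,85],
])

```text
time_s: 19.52
tool_pos: [0.5271, 0.2154, 0.1876]
tcp_rot: [[0.637, 0.133, 0.759], [0.086, -0.991, 0.102], [0.766, 0.0, -0.643]]
wrist_force: [-0.2, -0.6, -0.3]
opening: 0.085
grip_force: 0.0
```

>>> play_rows([
  [0,0,0,-2,0,2,85],
  [0,0,0,-6,-1,5,85],
  [0,0,0,-12,-2,10,85],
  [0,0,0,-19,-3,16,85],
  [0,0,0,-27,-4,23,85],
  [0,0,0,-35,-5,30,85],
  [0,0,0,-43,-6,36,85],
  [0,0,0,-50,-7,42,85],
  [0,0,0,-57,-8,48,85],
  [0,0,0,-61,-8,52,85],
])

```text
time_s: 20.35
tool_pos: [0.4652, 0.2072, 0.2404]
tcp_rot: [[0.637, 0.133, 0.759], [0.085, -0.991, 0.102], [0.766, 0.0, -0.643]]
wrist_force: [-0.3, -0.6, -0.6]
opening: 0.0849
grip_force: 0.0
```

```bash
python3 s8.py
python3 - <<'E'
from look import *
o,im,c=wrist("w4");s=imaging.get_image("scene");cv2.imwrite("pics/s4.png",s[:,:,::-1])
can=np.zeros((600,800,3),np.uint8);can[:300,:480]=cv2.resize(im,(480,300));can[300:600,:400]=cv2.resize(s[120:240,340:500],(400,300),interpolation=2);cv2.imwrite("pics/comb4.png",can[:,:480,::-1])
E
```

```text
20.35 [0.4652 0.2072 0.2404] [-0.3 -0.6 -0.6] [-0.17  0.79  0.06] 0.08492028293968998 pred stone c [0.579  0.2247 0.1267] foot 0.0615 axis [-0.002 -0.006  1.   ]
```

View pics/comb4.png

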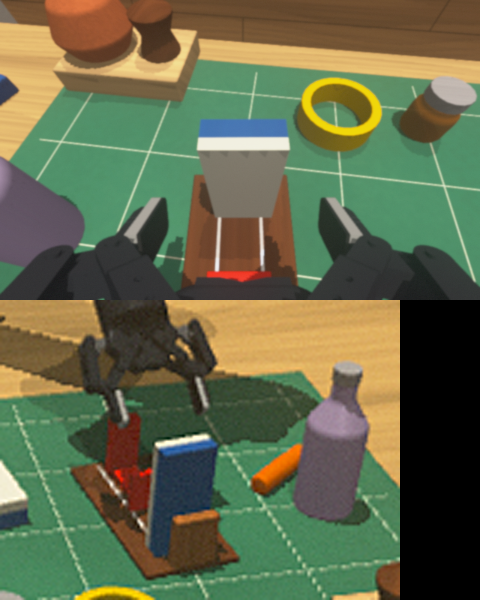

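The stone stands upright in front of the backstop. In the wrist view its top is at (245,135) and its foot at (245,215), with the keeper plate at (240,275); the scene part shows the same. Next I'll locate the keeper handle and check that it can be reached.

```bash
cat > s9.py <<'E'
from s6 import *
c=cam("top");im=cv2.imread("pics/top0.png");hsv=cv2.cvtColor(im,cv2.COLOR_BGR2HSV)
m=((hsv[...,0]<5)|(hsv[...,0]>175))&(hsv[...,1]>180)&(hsv[...,2]>100);m[:,:225]=0;m[:,265:]=0;m[:185]=0;m[235:]=0
ys,xs=np.where(m)
y=np.radians(7.8);e=np.array([np.cos(y),np.sin(y)]);O=np.array([.580,.2246])
pts=np.c_[xs,ys].astype(float)
for z in(.058,.083):
    P=(ray(c,pts,z)[:,:2]-O);u=P@e;v=P@[-e[1],e[0]];print(z,"rack x range",u.min().round(4),u.max().round(4),"y",v.min().round(4),v.max().round(4))
for q in(0,.01,.02):
    X=[np.r_[O+e*(-.105+q+dx)+np.array([-e[1],e[0]])*dy,.083] for dx in(-.008,.008) for dy in(-.018,.018)]+[np.r_[O+e*(-.02+q)+np.array([-e[1],e[0]])*dy,.058] for dy in(-.025,.025)]
    print(q,proj(c,X).round(1).tolist())
print(max(0,0),[ (r,int(xs[ys==r].min()),int(xs[ys==r].max())) for r in np.unique(ys)])
o=get_obs();q=o["joint_positions"]
R=o["tcp_rot"];h=np.r_[O-e*.098,.066]
print("handle",h.round(4))
for nm,g in(("pinch",h),("push",h-np.r_[e*.02,0]-R[:,2]*.018)):
    p=g-.155*R[:,2];print(nm,p.round(3));qq=follow(q,[(Ro.from_matrix(R),p+[0,0,.07]),(Ro.from_matrix(R),p),(Ro.from_matrix(R),p+np.r_[e*.075,0])],L)
E
python3 s9.py
```

```text
0.058 rack x range -0.1113 -0.0135 y -0.0236 0.0259
0.083 rack x range -0.1113 -0.0158 y -0.0283 0.0201
0 [[249.8, 227.7], [236.9, 229.2], [249.2, 222.0], [236.4, 223.5], [250.7, 194.8], [233.3, 196.8]]
0.01 [[249.4, 224.2], [236.6, 225.6], [248.9, 218.4], [236.0, 219.9], [250.3, 191.4], [232.9, 193.3]]
0.02 [[249.1, 220.6], [236.2, 222.0], [248.5, 214.8], [235.7, 216.3], [250.0, 187.9], [232.6, 189.9]]
0 [(np.int64(193), 248, 250), (np.int64(194), 238, 250), (np.int64(195), 233, 250), (np.int64(196), 233, 250), (np.int64(197), 233, 241), (np.int64(198), 243, 250), (np.int64(199), 240, 250), (np.int64(200), 240, 250), (np.int64(201), 240, 250), (np.int64(202), 240, 250), (np.int64(203), 240, 250), (np.int64(204), 240, 250), (np.int64(205), 240, 250), (np.int64(206), 241, 250), (np.int64(207), 241, 251), (np.int64(208), 241, 251), (np.int64(209), 241, 251), (np.int64(210), 241, 251), (np.int64(211), 241, 251), (np.int64(212), 241, 251), (np.int64(213), 241, 251), (np.int64(214), 241, 251), (np.int64(215), 242, 251), (np.int64(216), 242, 251), (np.int64(217), 242, 252), (np.int64(218), 242, 252), (np.int64(219), 251, 252), (np.int64(220), 246, 248), (np.int64(221), 238, 249), (np.int64(222), 236, 249), (np.int64(223), 236, 249), (np.int64(224), 236, 249), (np.int64(225), 237, 249), (np.int64(226), 237, 252), (np.int64(227), 243, 251)]
handle [0.4829 0.2113 0.066 ]
pinch [0.365 0.195 0.166]
   [-54.  64.  30. 140. 176.  69.  51.] err 47.1
   [-53.  75.  26. 140. 171.  78.  48.] err 37.2
   [-49.  71.  29. 133. 176.  62.  52.] err 0.0
push [0.332 0.191 0.177]
   [-57.  63.  29. 140. 173.  74.  50.] err 86.7
   [-54.  75.  22. 140. 167.  85.  48.] err 76.5
   [-50.  70.  26. 139. 173.  68.  53.] err 0.0
```

```bash
cat > s10.py <<'E'
from s6 import *
y=np.radians(7.8);e=np.array([np.cos(y),np.sin(y),0]);h=np.array([.480,.2109,.066])
o=get_obs();q0=o["joint_positions"];up=[0,0,.08]
for t in(50,55,60,65,70):
    R=Rplace(7.8,t);p=flange(R,h);Rr=Ro.from_matrix(R);print("t",t,p.round(3))
    r0,x0=fk(q0,L)
    follow(q0,[(Rr,p+up),(Rr,p),(Rr,p+e*.075)],L)
E
python3 s10.py
```

```text
t 50 [0.381 0.197 0.185]
   [-53.  54.  31. 140. 185.  46.  52.] err 1.4
   [-51.  67.  27. 140. 181.  59.  50.] err 6.0
   [-47.  64.  28. 127. 185.  44.  51.] err 0.0
t 55 [0.392 0.199 0.193]
   [-51.  50.  29. 136. 189.  35.  51.] err 0.0
   [-49.  63.  26. 138. 185.  49.  50.] err 0.0
   [-45.  61.  26. 124. 190.  34.  50.] err 0.0
t 60 [0.403 0.2   0.2  ]
   [-48.  47.  25. 132. 193.  25.  50.] err 0.0
   [-47.  60.  24. 134. 189.  38.  50.] err 0.0
   [-42.  59.  22. 120. 194.  25.  49.] err 0.0
t 65 [0.415 0.202 0.206]
   [-44.  45.  20. 127. 196.  14.  49.] err 0.0
   [-44.  57.  21. 129. 193.  28.  49.] err 0.0
   [-38.  56.  17. 115. 198.  14.  48.] err 0.0
t 70 [0.427 0.204 0.212]
   [-39.  43.  13. 122. 199.   4.  48.] err 0.0
   [-41.  54.  16. 125. 197.  17.  48.] err 0.0
   [-34.  55.  10. 110. 201.   4.  48.] err 0.0
```

```bash
cat > s11.py <<'E'
from s6 import *
y=np.radians(7.8);e=np.array([np.cos(y),np.sin(y),0]);h=np.array([.480,.2109,.060])
o=get_obs();q0=o["joint_positions"];T=Ro.from_matrix(o["tcp_rot"])
for t in(60,65,68):
    R=Rplace(7.8,t);g=h-e*.0385;p=flange(R,g);Rr=Ro.from_matrix(R);print("t",t,p.round(3),"rv",(Rr*T.inv()).as_rotvec().round(3),"shift to above",(1e3*(p+[0,0,.08]-o["tool_pos"])).round(1))
    follow(q0,[(Rr,p+[0,0,.08]),(Rr,p),(Rr,p+e*.087)],L)
    print("tip front corner",(g+.018*R[:,2]+.011*R[:,0]).round(3), "handle rear",(h-e*.008).round(3))
E
python3 s11.py
```

```text
t 60 [0.365 0.195 0.194] rv [-0.047  0.346  0.003] shift to above [-100.6  -12.3   34. ]
   [-51.  49.  27. 139. 190.  32.  51.] err 0.0
   [-49.  62.  24. 140. 187.  47.  50.] err 3.1
   [-44.  60.  23. 125. 192.  30.  49.] err 0.0
tip front corner [0.46  0.208 0.05 ] handle rear [0.472 0.21  0.06 ]
t 65 [0.377 0.197 0.2  ] rv [-0.059  0.432  0.003] shift to above [-88.7 -10.7  40.2]
   [-48.  46.  23. 134. 194.  21.  49.] err 0.0
   [-47.  59.  22. 137. 191.  36.  49.] err 0.0
   [-41.  57.  19. 120. 196.  20.  48.] err 0.0
tip front corner [0.459 0.208 0.048] handle rear [0.472 0.21  0.06 ]
t 68 [0.384 0.198 0.204] rv [-0.066  0.484  0.003] shift to above [-81.3  -9.7  43.4]
   [-45.  44.  19. 132. 196.  15.  48.] err 0.0
   [-45.  57.  20. 134. 193.  30.  48.] err 0.0
   [-38.  56.  16. 118. 199.  14.  47.] err 0.0
tip front corner [0.459 0.208 0.047] handle rear [0.472 0.21  0.06 ]
```

>>> play_rows([
  [-0.003,0.02,0,-5,0,6,60],
  [-0.009,0.065,0,-13,-2,12,40],
  [-0.015,0.11,0,-24,-3,18,20],
  [-0.022,0.16,0.001,-34,-4,24,10],
  [-0.03,0.216,0.001,-45,-5,28,10],
  [-0.037,0.27,0.002,-56,-7,32,10],
  [-0.044,0.32,0.002,-67,-8,35,10],
  [-0.051,0.37,0.003,-77,-9,38,10],
  [-0.057,0.415,0.003,-85,-10,40,10],
  [-0.059,0.432,0.003,-89,-11,40,10],
])

```text
time_s: 21.28
tool_pos: [0.3768, 0.1963, 0.28]
tcp_rot: [[0.899, 0.136, 0.417], [0.123, -0.991, 0.057], [0.421, 0.0, -0.907]]
wrist_force: [0.9, -0.2, -0.7]
opening: 0.01
grip_force: 0.0
```

>>> play_rows([
  [0,0,0,0,0,-5,10],
  [0,0,0,0,0,-14,10],
  [0,0,0,0,0,-24,10],
  [0,0,0,0,0,-35,10],
  [0,0,0,0,0,-46,10],
  [0,0,0,0,0,-57,10],
  [0,0,0,0,0,-66,10],
  [0,0,0,0,0,-73,10],
  [0,0,0,0,0,-78,10],
  [0,0,0,0,0,-80,10],
])

```text
time_s: 22.12
tool_pos: [0.3772, 0.1964, 0.1987]
tcp_rot: [[0.898, 0.136, 0.419], [0.124, -0.991, 0.057], [0.423, 0.001, -0.906]]
wrist_force: [0.0, 1.0, 0.0]
opening: 0.0099
grip_force: 0.0
```

```bash
cat > st.py <<'E'
from h import *
o=get_obs();R=o["tcp_rot"];x=o["tool_pos"];y=np.radians(7.8);e=np.array([np.cos(y),np.sin(y),0])
g=x+.155*R[:,2];cn=g+.018*R[:,2]+.011*R[:,0];d=cn-[.58,.2246,0]
print(o["time_s"],o["joint_positions"].round(),"corner",cn.round(4),"rack x,y",(d@e).round(4),(d@[-e[1],e[0],0]).round(4),"F",o["wrist_force"].round(1),"Fx",(o["wrist_force"]@e).round(1),o["opening"])
E
python3 st.py
python3 - <<'E'
from look import *
s=imaging.get_image("scene");o,im,c=wrist("w5");can=np.zeros((600,480,3),np.uint8);can[:300]=cv2.resize(im,(480,300));can[300:,:400]=cv2.resize(s[120:240,340:500],(400,300),interpolation=2);cv2.imwrite("pics/comb5.png",can[:,:,::-1])
E
```

```text
22.1167 [-47.  59.  22. 137. 191.  36.  49.] corner [0.4595 0.2075 0.0466] rack x,y -0.1217 -0.0006 F [0. 1. 0.] Fx 0.2 0.009945932451915737
```

View pics/comb5.png

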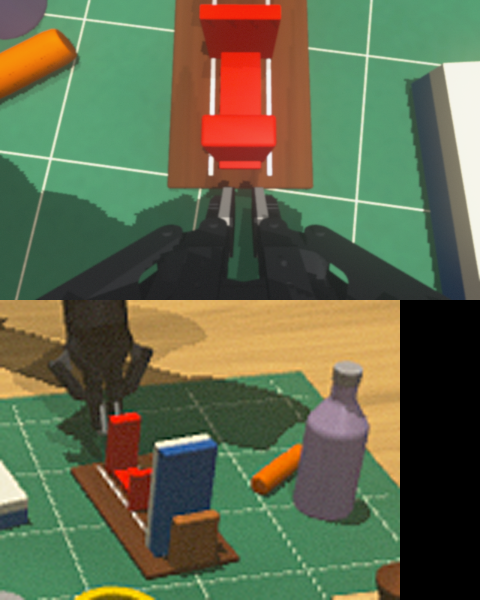

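The fingers are centred behind the handle: wrist view shows the tips at (240,190) and the handle at (238,140). Pushing forward along the rack axis.

>>> play_rows([
  [0,0,0,3,0.4,0,10],
  [0,0,0,6,0.8,0,10],
  [0,0,0,9,1.2,0,10],
  [0,0,0,12,1.6,0,10],
  [0,0,0,15,2,0,10],
  [0,0,0,19,2.6,0,10],
  [0,0,0,24,3.3,0,10],
  [0,0,0,29,4,0,10],
  [0,0,0,33,4.5,0,10],
  [0,0,0,36,4.9,0,10],
])

```text
time_s: 23.05
tool_pos: [0.4136, 0.2013, 0.1996]
tcp_rot: [[0.898, 0.136, 0.419], [0.123, -0.991, 0.057], [0.423, 0.0, -0.906]]
wrist_force: [-3.0, -0.4, 1.8]
opening: 0.01
grip_force: 1.1
```

>>> play_rows([
  [0,0,0,3,0.4,0,10],
  [0,0,0,7,1,0,10],
  [0,0,0,11,1.5,0,10],
  [0,0,0,15,2.1,0,10],
  [0,0,0,19,2.6,0,10],
  [0,0,0,23,3.1,0,10],
  [0,0,0,26,3.6,0,10],
  [0,0,0,29,4,0,10],
  [0,0,0,31,4.2,0,10],
  [0,0,0,33,4.5,0,10],
])

```text
time_s: 23.88
tool_pos: [0.4463, 0.2058, 0.1996]
tcp_rot: [[0.898, 0.136, 0.419], [0.124, -0.991, 0.057], [0.422, 0.001, -0.906]]
wrist_force: [-1.9, -1.2, 1.9]
opening: 0.0102
grip_force: 1.1
```

```bash
python3 st.py
```

```text
23.8833 [-42.  57.  20. 124. 195.  23.  48.] corner [0.5286 0.217  0.0474] rack x,y -0.052 -0.0005 F [-1.9 -1.2  1.9] Fx -2.1 0.010234684996770776
```

>>> play_rows([
  [0,0,0,1,0.1,0,10],
  [0,0,0,2,0.3,0,10],
  [0,0,0,3,0.4,0,10],
  [0,0,0,4,0.5,0,10],
  [0,0,0,5,0.7,0,10],
  [0,0,0,6,0.8,0,10],
  [0,0,0,7,1,0,10],
  [0,0,0,8,1.1,0,10],
  [0,0,0,9,1.2,0,10],
  [0,0,0,10,1.4,0,10],
])

```text
time_s: 24.72
tool_pos: [0.4559, 0.2071, 0.1996]
tcp_rot: [[0.898, 0.136, 0.418], [0.124, -0.991, 0.057], [0.422, 0.001, -0.907]]
wrist_force: [-5.8, -1.1, 3.4]
opening: 0.0099
grip_force: 3.1
```

```bash
python3 st.py
```

```text
24.7167 [-41.  57.  19. 122. 196.  21.  48.] corner [0.5381 0.2183 0.0473] rack x,y -0.0424 -0.0005 F [-5.8 -1.1  3.4] Fx -5.9 0.009907903023565975
```

Force is up from 2 to 6 N, so the keeper is now sliding the stone. Continuing slowly.

>>> play_rows([
  [0,0,0,0.6,0.1,0,10],
  [0,0,0,1.2,0.2,0,10],
  [0,0,0,1.8,0.2,0,10],
  [0,0,0,2.4,0.3,0,10],
  [0,0,0,3,0.4,0,10],
  [0,0,0,3.6,0.5,0,10],
  [0,0,0,4.2,0.6,0,10],
  [0,0,0,4.8,0.7,0,10],
  [0,0,0,5.4,0.7,0,10],
  [0,0,0,6,0.8,0,10],
])

```text
time_s: 25.55
tool_pos: [0.4619, 0.2079, 0.1996]
tcp_rot: [[0.898, 0.136, 0.418], [0.124, -0.991, 0.057], [0.422, 0.001, -0.907]]
wrist_force: [-5.7, -2.3, 3.3]
opening: 0.0097
grip_force: 3.0
```

```bash
python3 st.py
```

```text
25.55 [-41.  57.  19. 121. 196.  20.  48.] corner [0.5441 0.2191 0.0474] rack x,y -0.0364 -0.0006 F [-5.7 -2.3  3.3] Fx -5.9 0.009733053441676765
```

>>> play_rows([
  [0,0,0,0.3,0,0,10],
  [0,0,0,0.6,0.1,0,10],
  [0,0,0,0.9,0.1,0,10],
  [0,0,0,1.2,0.2,0,10],
  [0,0,0,1.5,0.2,0,10],
  [0,0,0,1.8,0.2,0,10],
  [0,0,0,2.1,0.3,0,10],
  [0,0,0,2.4,0.3,0,10],
  [0,0,0,2.5,0.3,0,10],
  [0,0,0,2.5,0.3,0,10],
])

```text
time_s: 26.38
tool_pos: [0.4644, 0.2082, 0.1996]
tcp_rot: [[0.898, 0.136, 0.418], [0.124, -0.991, 0.057], [0.422, 0.001, -0.907]]
wrist_force: [-5.4, -1.7, 3.2]
opening: 0.0099
grip_force: 2.8
```

```bash
python3 st.py
```

```text
26.3833 [-40.  57.  19. 120. 196.  20.  48.] corner [0.5465 0.2194 0.0474] rack x,y -0.0338 -0.0006 F [-5.4 -1.7  3.2] Fx -5.6 0.00991701691139878
```

Still sliding at the same force, not clamped yet.

>>> play_rows([
  [0,0,0,0.3,0,0,10],
  [0,0,0,0.6,0.1,0,10],
  [0,0,0,0.9,0.1,0,10],
  [0,0,0,1.2,0.2,0,10],
  [0,0,0,1.5,0.2,0,10],
  [0,0,0,1.8,0.2,0,10],
  [0,0,0,2,0.3,0,10],
  [0,0,0,2,0.3,0,10],
  [0,0,0,2,0.3,0,10],
  [0,0,0,2,0.3,0,10],
])

```text
time_s: 27.22
tool_pos: [0.4664, 0.2085, 0.1996]
tcp_rot: [[0.898, 0.136, 0.418], [0.124, -0.991, 0.057], [0.422, 0.001, -0.907]]
wrist_force: [-4.8, -1.9, 2.6]
opening: 0.01
grip_force: 2.8
```

```bash
python3 st.py
python3 - <<'E'
from look import *
s=imaging.get_image("scene");o,im,c=wrist("w6");can=np.zeros((600,480,3),np.uint8);can[:300]=cv2.resize(im,(480,300));can[300:,:400]=cv2.resize(s[120:240,340:500],(400,300),interpolation=2);cv2.imwrite("pics/comb6.png",can[:,:,::-1])
E
```

```text
27.2167 [-40.  57.  19. 120. 196.  19.  48.] corner [0.5486 0.2197 0.0474] rack x,y -0.0318 -0.0006 F [-4.8 -1.9  2.6] Fx -5.0 0.010039784005218561
```

View pics/comb6.png

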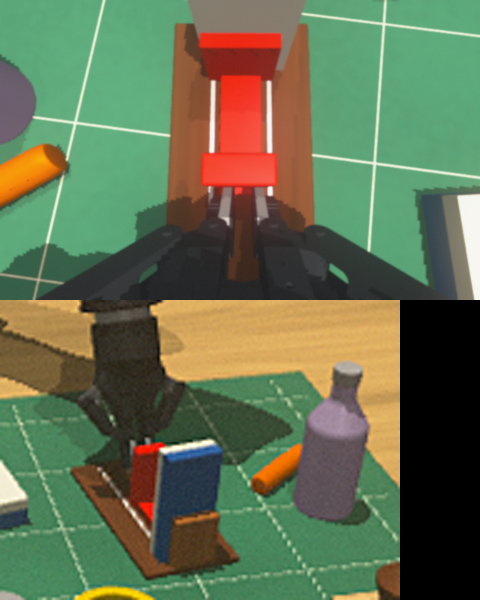

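The stone is still upright with the keeper plate against it; stone at (190,500) and backstop at (195,540) in the scene part. A small gap to the backstop seems to remain, so I'll creep on until the force rises.

>>> play_rows([
  [0,0,0,0.3,0,0,10],
  [0,0,0,0.6,0.1,0,10],
  [0,0,0,0.9,0.1,0,10],
  [0,0,0,1.2,0.2,0,10],
  [0,0,0,1.5,0.2,0,10],
  [0,0,0,1.8,0.2,0,10],
  [0,0,0,2,0.3,0,10],
  [0,0,0,2,0.3,0,10],
  [0,0,0,2,0.3,0,10],
  [0,0,0,2,0.3,0,10],
])

```text
time_s: 28.15
tool_pos: [0.4674, 0.2087, 0.1995]
tcp_rot: [[0.899, 0.136, 0.416], [0.124, -0.991, 0.056], [0.42, 0.001, -0.908]]
wrist_force: [-18.1, -3.4, 14.1]
opening: 0.0104
grip_force: 9.5
```

```bash
python3 st.py
```

```text
28.15 [-40.  57.  19. 119. 197.  19.  48.] corner [0.5492 0.2198 0.0471] rack x,y -0.0312 -0.0006 F [-18.1  -3.4  14.1] Fx -18.4 0.01039980409738021
```

Force jumped to 18 N, so the stone is clamped. Backing off, then lifting clear.

>>> play_rows([
  [0,0,0,-0.5,-0.1,0,10],
  [0,0,0,-1,-0.1,0,10],
  [0,0,0,-2,-0.3,0,10],
  [0,0,0,-4,-0.5,0,10],
  [0,0,0,-7,-1,0,10],
  [0,0,0,-11,-1.5,0,10],
  [0,0,0,-16,-2.2,0,10],
  [0,0,0,-21,-2.9,0,10],
  [0,0,0,-26,-3.6,0,10],
  [0,0,0,-30,-4,0,10],
])

```text
time_s: 28.98
tool_pos: [0.4379, 0.2049, 0.1996]
tcp_rot: [[0.898, 0.136, 0.419], [0.124, -0.991, 0.057], [0.422, 0.001, -0.906]]
wrist_force: [-0.0, -0.0, -0.7]
opening: 0.0102
grip_force: 0.0
```

>>> play_rows([
  [0,0,0,0,0,5,10],
  [0,0,0,0,0,14,10],
  [0,0,0,0,0,24,10],
  [0,0,0,0,0,36,10],
  [0,0,0,0,0,48,10],
  [0,0,0,0,0,60,10],
  [0,0,0,0,0,70,10],
  [0,0,0,0,0,76,10],
  [0,0,0,0,0,80,10],
  [0,0,0,0,0,80,10],
])

```text
time_s: 29.82
tool_pos: [0.4387, 0.2048, 0.2805]
tcp_rot: [[0.897, 0.136, 0.42], [0.123, -0.991, 0.058], [0.424, -0.0, -0.906]]
wrist_force: [0.4, -0.3, 0.1]
opening: 0.0103
grip_force: 0.0
```

```bash
python3 st.py
python3 - <<'E'
from look import *
s=imaging.get_image("scene");o,im,c=wrist("w7");can=np.zeros((600,480,3),np.uint8);can[:300]=cv2.resize(im,(480,300));can[300:,:400]=cv2.resize(s[120:240,340:500],(400,300),interpolation=2);cv2.imwrite("pics/comb7.png",can[:,:,::-1])
E
```

```text
29.8167 [-42.  46.  19. 123. 198.  12.  48.] corner [0.5212 0.2162 0.1284] rack x,y -0.0594 -0.0004 F [ 0.4 -0.3  0.1] Fx 0.4 0.010332391257765935
```

View pics/comb7.png

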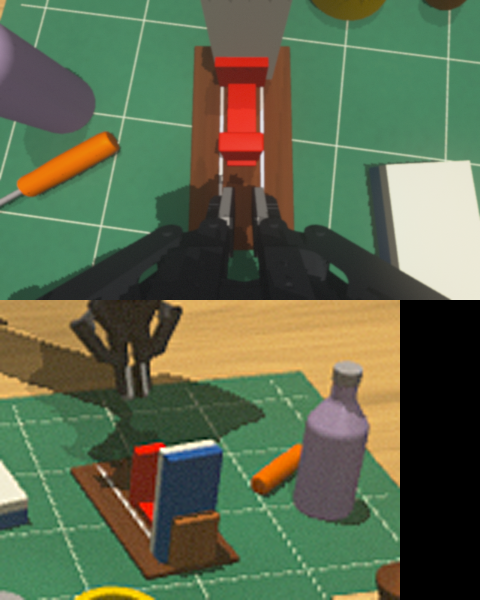

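The stone stands upright, clamped between the keeper (plate at (243,70) in the wrist view) and the backstop. The gripper is clear of everything.

```bash
python3 -c "
from rig import ticket
print(ticket.job_done())"
```

```text
the job is handed in; nothing more can be done
None
```

The smallest stone stands upright on its narrow end on the rack, let go and clamped between the keeper and the backstop; I handed the job in at about 30 s, and the call returned no verdict.

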